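# Lay two camshafts in their fitted case and snap the lid shut

## Task

The bearing caps are off: lift both camshafts out of the tilted cylinder head and lay them flat in the open camshaft case, without dropping them and both the same way round, with each sprocket flange down in its narrow slot at the case's left-hand end (seen from the robot). The camshaft with the fat drum on its tail goes in the front bay, which has the deep pocket for the drum, and the plain-tailed one goes in the rear bay next to the lid hinge. When both lie fully home, close the lid and press its front edge down until the clip snaps and holds it shut; leave the other things on the bench where they are.

Things in the scene. Friction and masses are not known exactly. Their poses are not given: they have to be found in the camera images.
- exhaust_cam: steel exhaust camshaft, 157 mm long, 0.37 to 0.6 kg; on its tail (-y) a fat drum 34 mm in diameter, y -60 to -80, and a stub to -84. Own y runs along the axis to the flange; origin on the axis, in the middle of a plain barrel 20 mm in diameter, y -22 to 22: grip it there. Outside the barrel on both sides a lobe (|y| 22 to 36, nose 20 mm off the axis) and a journal 24 mm in diameter (to |y| 60)
- intake_cam: steel intake camshaft, 137 mm long, 0.32 to 0.52 kg, the same as the exhaust camshaft (same axes, origin, barrel, lobes, journals and flange) but for its tail, which is only a thin stub 18 mm in diameter, y -60 to -64
- exhaust_cam_flange (a point): centre of the exhaust camshaft's sprocket flange: a thin disc 44 mm in diameter, own y 60 to 67 mm (centre 63.5), followed by a nub to y 73
- intake_cam_flange (a point): centre of the intake camshaft's sprocket flange: the same disc, own y 60 to 67 mm, nub to y 73
- head: dark finned cylinder head in a grey tilting stand (base 200 x 270 mm), fixed. Origin on the bench under its middle; own y along the camshafts, flanges (+y) towards the robot. The head is rolled 35 degrees about y, so that its cam deck faces the middle of the bench: deck normal (-0.574, 0, 0.819) in this frame. Stand uprights, 106 mm either side (y), are 138 mm high; the casting's top about 170 mm
- head_exhaust (a point): middle of the exhaust camshaft's place in the head: lower side, nearer the middle of the bench, on the axis of its two open half-shell bearings (16 mm wide, 49 mm either side, as high as the axis), 116 mm above the bench (the head's axes). Measured along the deck normal the flat deck is 16 mm below both shaft axes, with nothing higher between the bearings
- head_intake (a point): middle of the intake camshaft's place in the head: higher side, 70 mm up the deck from the other, 156 mm above the bench (the head's axes). Because of the throttle body beside it a gripper held upright does not fit here: come in along the deck normal, tool tilted about 35 degrees
- throttle_mouth (a point): centre of the bell mouth of the throttle body, a fixed upright tube 50 mm in diameter (mouth 58 mm) that stands parallel to the deck normal on the head's higher side. Its axis is 80 mm from the intake camshaft's axis, its mouth is 52 mm higher than that axis along the normal, and about 245 mm above the bench (the head's axes)
- case: grey case fixed to the bench, 183 mm deep (x), 192 long (y), base 55 high, 4 mm walls and floor, dark insert. Origin on the bench under its centre; x points to the lid hinge, away from the robot, y to its left end. Two bays along y, each with two V cradles (45 degree flanks, 18 mm wide, 50 mm high) 49 mm either side of its middle; between the cradles it is open to the floor, room for the fingers
- front_bay (a point): where the exhaust camshaft's origin comes when fully home, 48 mm above the bench (the case's axes). At the left (+y) end of both bays, 58 to 69 mm from this point, is a slot 11 mm wide for the 7 mm flange (2 mm play each way), then a rest 37 mm high; at the right end this bay has a deep pocket for the drum. A shaft the wrong way round, or with its flange on the slot's edge, stands proud
- rear_bay (a point): where the intake camshaft's origin comes when fully home, 48 mm above the bench (the case's axes), 66 mm behind the front bay, 75 mm in front of the hinge; a rest 37 mm high at its right end leaves no room for the drum. The upright lid behind is close to the body of a gripper held vertically and closing across the bay: centre it with care, lean the tool towards the robot, or open the lid further
- lid_hinge (a point): middle of the lid's hinge axis (the case's y), on top of the rear wall, 55 mm above the bench (the case's axes)
- lid_edge (a point): where to press: on the lid's outer face (its top when shut), on the middle line, 15 mm from the front edge and 168 mm from the hinge along the lid; the outer face is 26 mm outside the rim plane, which passes through the hinge. 81 mm above the bench when shut
- lid (a joint): lid angle, rad: 0 shut, 1.57 upright, 2.1 limit. Lid 183 x 192 mm, 26 deep, 0.22 kg, stiff hinge: it stays at any angle; about 2 N at the edge swing it. At about 0.055 it rests on the sprung clip (in the middle of the front wall, 50 mm wide, 12 mm proud, 71 mm high); about 10 N at lid_edge snap it past to 0, where the clip holds it
- bottle: white bottle, 58 mm in diameter, 150 mm high, standing on the bench; a bystander. Origin under its centre
- cap_bridge: aluminium bearing cap bridge lying on the bench, 116 x 52 x 16 mm; a bystander. Origin under its centre
- wrench: steel wrench, 170 mm long, lying on the bench; a bystander. Origin under its middle
Things that resemble listed ones, but are neither listed nor needed, are in the scene too. What is shaped like the exhaust_cam but black, blue or red is not meant.

How it is judged:
By the outcome, as a careful person would: the job done as asked, in the order asked, and still so for the second after the job is handed in, with the robot touching nothing.
It also fails if it takes over 72 s, if anything falls off the work surface, if the arm or the gripper's body presses on something with over 40 N, if the wrist force passes 120 N, or if a joint passes its speed limit or range.

## Robot

A 6-joint arm with a two-finger parallel gripper is mounted at the origin on the work surface. World frame = base frame: x ahead of the robot, y to its left, z up, the work surface at z = 0. Lengths are in m, angles in rad, forces in N, time in s.
With the tool pointing down it reaches from about 0.35 to 0.975 m from the base axis. Payload 4.9 kg.
Tool frame: the origin (TCP) lies midway between the tips of the shut fingers; the grasp point (between the pads) lies 19 mm behind it; z points along the fingers, y is the line along which they close (so a half turn about z gives the same grasp; the last joint's range is limited). The gripper opens to 85 mm and grips with 20 to 120 N. Pads are 22 mm wide; open, the fingers measure 114 mm over their backs; the gripper's body (76 mm by 85 mm) begins 54 mm behind the grasp point. The pads swing forward as they close: fully open they stand 13 mm farther back than shut.
Start: joints at [1.116, 0.053, 1.613, -0, 1.476, -0.119], TCP at [0.206, 0.59, 0.231] pointing down, gripper open.
Joint ranges: [-3.01, 3.01], [-1.01, 2.22], [0.06, 2.58], [-1.02, 4.17], [0.09, 2.62], [-3.14, 3.14]. Speed limits (rad/s): [2.57, 2.57, 3.14, 3.14, 3.14, 3.14].

## Interface

Orientations are given as a unit quaternion [w, x, y, z].
In Python, from plant import state, grab_frame, job_done, cut_out, place_of gives the robot as it stands.
- The arm moves only by the tool jog_arm, never from a script. Its argument "motion" is text: rows parted by semicolons, each of 7 numbers parted by spaces: the opening in per cent of the stroke, from 0 (shut) to 100 (fully open), then the shift along the tool's x, y, z as a fraction of full scale, then the turn, a rotation vector about the tool's x, y, z as a fraction of full scale. A call has exactly 5 rows; each row is the pose to reach, as a shift and turn from the pose commanded when the call began, along the tool's axes at that moment; what a row does not reach only later rows make up. Full scale, the value 1, is 50 cm for a shift and 1.5 rad for a turn. A row lasts 1/8 s, in which the tool goes at most 62.5 mm and 10.7 degrees, less where a joint would pass 70% of its speed; a pose out of reach is approached as far as the arm can. A call with a number of a shift or a turn outside -1 to 1 is refused whole. A call with a gripper value outside its range is refused whole. The fingers move at their own pace and stop on an object; the grip force is fixed at half the most. Time passes only in rows, so rows that repeat a pose let the fingers close, or fill a call up. It gives the time, the measured TCP pose, the force, the opening and the grip force at its end, in the units of the state.
- state(): the state, without advancing time (a new reading comes with each control period).
- grab_frame(name): name is "scene" or "top" or "wrist"; returns a dict with "color" (480x640x3 uint8, red, green, blue), "range_z" (480x640 float32, m along the optical axis (not along the pixel's ray), 0 where there is no reading), "intrinsics" (3x3 intrinsics, pixels), "world_from_camera" (4x4, takes a point from camera to world coordinates). Camera axes: x right, y up, looking along -z (the intrinsics and any distortion apply to the point x, -y, -z); pixel columns grow to the right and rows downward; lengths in m; the calibration is good to about 2 mm. A picture is of the moment at which its call begins.
- job_done(): hands the job in; it is judged then, once.
Trained networks look in the newest picture that a camera, given by its name, has taken for a name from the list of things; names that differ only in an ending like _2 or _b are one class to them, and where a whole thing is asked for, a point or a joint stands for the part that bears it (a point fixed in the world has none). Each returns a list of dicts, best first, with "p" (0 to 1); they miss things now and then, are a little off and sometimes report something else, mostly with a low value. They report only what shows in the picture. A call takes as long as a camera call. They do not tell look-alikes from the thing itself.
- cut_out(camera, thing): "pixels" (480x640 bool, what is visible of it).
- place_of(camera, thing): "at" ([x, y, z] in m, in world coordinates, good to about 4 mm: a listed point, or the origin of a listed thing).
The state is a dict: "time": time; "joint_pos": joint angles; "joint_vel": joint speeds; "joint_efforts": joint torques, N m; "tool_pos": TCP position; "tool_rot": TCP orientation; "contact_force": force on the tool from outside, world axes, zero at the start; "ft_torque": the same for the moment, N m; "gripper_width": opening from 0.0 (shut) to 1.0 (fully open); "grasp_force": force on a finger pad.
Only numpy, scipy, OpenCV 4.12 (cv2) and the standard library are available. Lean on these libraries where they do the work, as an engineer would, in place of code of your own. Each camera call takes 0.05 s, during which the arm holds its last target. There are 200 camera calls.

## Working session

There is one attempt and no reset: what is moved stays moved. The work goes in short steps, Python scripts to look and compute and a tool call to move; the robot and the scene stay as the last step left them, time stands still between calls to the robot, and variables do not carry over. Pictures are saved under pics/ and viewed, at most 10 in all, crops included, and the job is handed in when it is done.

Besides the shell and the picture viewer there is one more tool, called after ">>>" as name(argument=value, ...) on one line, values as JSON. jog_arm: Moves the arm, as the interface text tells. Shift numbers are shares of 50 cm and turn numbers shares of 1.5 rad, none past 1 either way. Its arguments: {"type":"object","properties":{"motion":{"type":"string"}},"required":["motion"]}

```bash
mkdir -p pics; ls
cat > h.py <<'E'
import numpy as np, cv2
from scipy.spatial.transform import Rotation as R
from plant import state, grab_frame, job_done, cut_out, place_of
def save(f,name,crop=None,scale=1):
    c=f["color"][:,:,::-1]
    if crop: c=c[crop[1]:crop[3],crop[0]:crop[2]]
    cv2.imwrite("pics/"+name,cv2.resize(c,None,fx=scale,fy=scale,interpolation=cv2.INTER_CUBIC))
def cloud(f):
    z=f["range_z"]; K=f["intrinsics"]; v,u=np.mgrid[:480,:640]
    x=(u-K[0,2])*z/K[0,0]; y=(v-K[1,2])*z/K[1,1]
    P=np.stack([x,-y,-z,np.ones_like(z)],-1)@f["world_from_camera"].T
    P=P[...,:3]; P[z==0]=np.nan
    return P
def rot(q): return R.from_quat([q[1],q[2],q[3],q[0]])
E
python3 - <<'E'
from h import *
np.set_printoptions(precision=4,suppress=True)
things="exhaust_cam intake_cam exhaust_cam_flange intake_cam_flange head head_exhaust head_intake throttle_mouth case front_bay rear_bay lid_hinge lid_edge bottle cap_bridge wrench".split()
for c in ("scene","top"):
    f=grab_frame(c); save(f,c+"0.png"); np.savez("/tmp/"+c+"0.npz",**f)
    print(c,f["world_from_camera"][:3].round(3).tolist(),f["intrinsics"].tolist())
    for t in things:
        print(t,[(np.round(d["at"],3).tolist(),round(d["p"],2)) for d in place_of(c,t)][:4])
print(state())
E
```

```text
pics
scene [[0.054, -0.664, 0.746, 1.374], [0.998, 0.027, -0.048, 0.023], [0.011, 0.747, 0.664, 0.858]] [[541.3782487429712, 0.0, 316.75685651604067], [0.0, 541.3782487429712, 232.13816667614464], [0.0, 0.0, 1.0]]
exhaust_cam [([0.499, 0.462, 0.02], 0.94), ([0.536, 0.192, 0.116], 0.92), ([0.821, 0.155, 0.019], 0.88), ([0.809, -0.057, 0.023], 0.88)]
intake_cam [([0.537, 0.25, 0.155], 0.73)]
exhaust_cam_flange [([0.475, 0.193, 0.118], 0.98), ([0.758, -0.1, 0.02], 0.84), ([0.522, 0.409, 0.02], 0.61), ([0.864, 0.197, 0.021], 0.61)]
intake_cam_flange [([0.473, 0.25, 0.155], 0.74)]
head [([0.534, 0.233, 0.007], 0.61), ([0.532, 0.247, 0.158], 0.44), ([0.484, -0.28, 0.0], 0.44)]
head_exhaust [([0.53, 0.19, 0.118], 0.66), ([0.567, -0.311, 0.056], 0.23)]
head_intake [([0.53, 0.247, 0.158], 0.85)]
throttle_mouth [([0.536, 0.287, 0.243], 0.92), ([0.601, -0.027, -0.002], 0.74)]
case [([0.484, -0.279, 0.001], 0.69), ([0.532, 0.248, 0.157], 0.49)]
front_bay [([0.437, -0.256, 0.05], 0.89)]
rear_bay [([0.496, -0.282, 0.047], 0.77)]
lid_hinge [([0.568, -0.31, 0.055], 0.71)]
lid_edge [([0.631, -0.334, 
[... 1371 characters left out ...]
]
bottle [([0.674, 0.093, 0.003], 0.75)]
cap_bridge [([0.455, 0.001, 0.002], 0.67)]
wrench [([0.604, -0.027, -0.001], 0.81), ([0.456, -0.001, 0.002], 0.6), ([0.537, 0.234, -0.001], 0.31)]
{'time': 1.7, 'joint_pos': array([ 1.116 ,  0.0528,  1.6129, -0.    ,  1.476 , -0.119 ]), 'joint_vel': array([ 0.0012, -0.0008, -0.0014,  0.0005, -0.0024, -0.0005]), 'joint_efforts': array([ -0.0017, -39.368 , -37.0449,  -0.0003,   0.0006,  -0.    ]), 'tool_pos': array([0.206 , 0.5901, 0.2313]), 'tool_rot': array([ 0.    ,  0.1671,  0.9859, -0.    ]), 'contact_force': array([ 0.0166, -0.1323, -0.145 ]), 'ft_torque': array([-0.0011, -0.0006, -0.0126]), 'grasp_force': 0.0, 'gripper_width': 1.0007280770658813}
```

View pics/scene0.png

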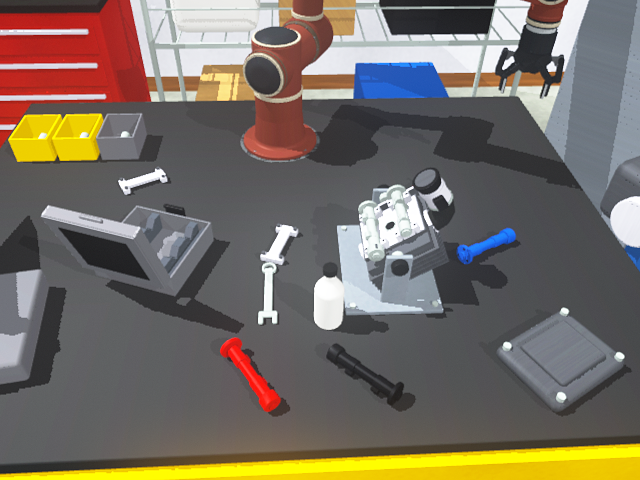

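View pics/top0.png

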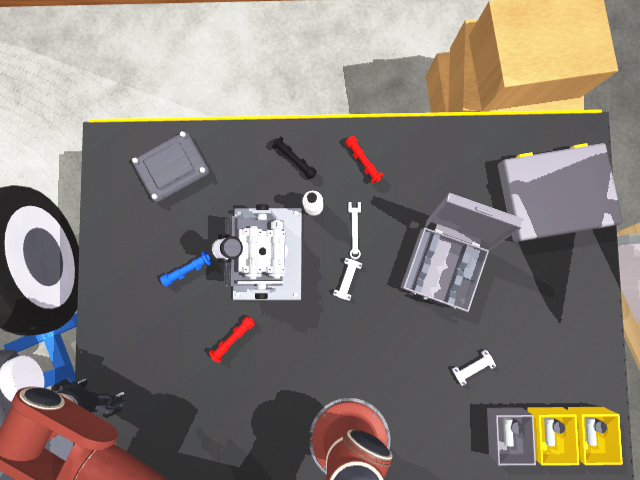

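Run:
```python
from h import *
np.set_printoptions(precision=4,suppress=True)
f=dict(np.load("/tmp/scene0.npz")); t=dict(np.load("/tmp/top0.npz"))
a=cv2.resize(f["color"][160:320,330:470,::-1],None,fx=3.5,fy=3.5,interpolation=cv2.INTER_CUBIC)
b=cv2.resize(t["color"][180:320,200:300,::-1],None,fx=4,fy=4,interpolation=cv2.INTER_CUBIC)
b=cv2.copyMakeBorder(b,0,0,0,0,cv2.BORDER_CONSTANT)
h=min(len(a),len(b)); cv2.imwrite("pics/crop0.png",np.hstack([a[:h,:400],b[:h,:400]]))
# axes in head: points near expected axis lines
n=np.array([0,-.574,.819])
for nm,F in (("scene",f),("top",t)):
    P=cloud(F).reshape(-1,3)
    for lab,c in (("ex",[.533,.192,.117]),("in",[.5365,.2485,.1545])):
        d=P-np.array(c); u=d@n; w=d@np.array([0,.819,.574])
        m=(abs(d[:,0])<.1)&(u>0.004)&(u<.03)&(abs(w)<.022)
        q=d[m]; 
        print(nm,lab,m.sum())
        for lo in np.arange(-.1,.1,.008):
            s=q[(q[:,0]>=lo)&(q[:,0]<lo+.008)]
            if len(s)>3: print("  x%.3f n%d umax%.4f wmed%.4f w@top%.4f"%(c[0]+lo+.004,len(s),(s@n).max(),np.median(s@np.array([0,.819,.574])),np.median((s@np.array([0,.819,.574]))[np.argsort(-(s@n))[:max(3,len(s)//4)]])))
    m=(P[:,2]>.046)&(P[:,2]<.06)&(np.hypot(P[:,0]-.483,P[:,1]+.279)<.15)
    r=cv2.minAreaRect(P[m][:,:2].astype(np.float32)*1000); print(nm,"case",m.sum(),r)
```

```text
scene ex 648
  x0.469 n48 umax0.0208 wmed-0.0001 w@top-0.0008
  x0.477 n74 umax0.0218 wmed0.0012 w@top-0.0027
  x0.485 n21 umax0.0135 wmed0.0023 w@top-0.0005
  x0.493 n19 umax0.0163 wmed0.0032 w@top-0.0034
  x0.501 n24 umax0.0192 wmed0.0014 w@top-0.0052
  x0.509 n47 umax0.0195 wmed-0.0015 w@top-0.0057
  x0.517 n25 umax0.0196 wmed-0.0051 w@top-0.0093
  x0.525 n23 umax0.0110 wmed0.0006 w@top-0.0015
  x0.533 n20 umax0.0112 wmed-0.0010 w@top-0.0013
  x0.541 n17 umax0.0103 wmed-0.0006 w@top-0.0030
  x0.549 n15 umax0.0117 wmed0.0019 w@top-0.0008
  x0.557 n19 umax0.0191 wmed-0.0016 w@top-0.0055
  x0.565 n41 umax0.0213 wmed0.0006 w@top-0.0067
  x0.573 n46 umax0.0193 wmed-0.0046 w@top-0.0079
  x0.581 n28 umax0.0139 wmed0.0010 w@top-0.0012
  x0.589 n16 umax0.0140 wmed0.0004 w@top-0.0028
  x0.597 n28 umax0.0175 wmed0.0011 w@top-0.0014
  x0.605 n44 umax0.0187 wmed0.0034 w@top-0.0009
  x0.613 n84 umax0.0196 wmed-0.0013 w@top-0.0024
  x0.621 n8 umax0.0101 wmed-0.0016 w@top-0.0020
scene in 568
  x0.465 n4 umax0.0225 wmed0.0075 w@top0.0037
  x0.473 n111 umax0.0247 wmed0.0034 w@top0.0008
  x0.481 n32
[... 2090 characters left out ...]
med0.0106 w@top0.0106
  x0.513 n22 umax0.0223 wmed0.0062 w@top0.0113
  x0.521 n20 umax0.0143 wmed0.0058 w@top0.0048
  x0.529 n20 umax0.0137 wmed0.0056 w@top0.0037
  x0.537 n20 umax0.0125 wmed0.0055 w@top0.0012
  x0.545 n17 umax0.0144 wmed0.0041 w@top0.0022
  x0.553 n20 umax0.0136 wmed0.0061 w@top0.0019
  x0.561 n24 umax0.0230 wmed0.0099 w@top0.0088
  x0.569 n25 umax0.0230 wmed0.0107 w@top0.0111
  x0.577 n25 umax0.0163 wmed0.0061 w@top0.0055
  x0.585 n26 umax0.0148 wmed0.0054 w@top0.0038
  x0.593 n23 umax0.0156 wmed0.0064 w@top0.0028
  x0.601 n6 umax0.0122 wmed0.0038 w@top0.0041
top case 1385 ((487.4103698730469, -282.18756103515625), (194.3584442138672, 219.9194793701172), 69.06962585449219)
```

View pics/crop0.png

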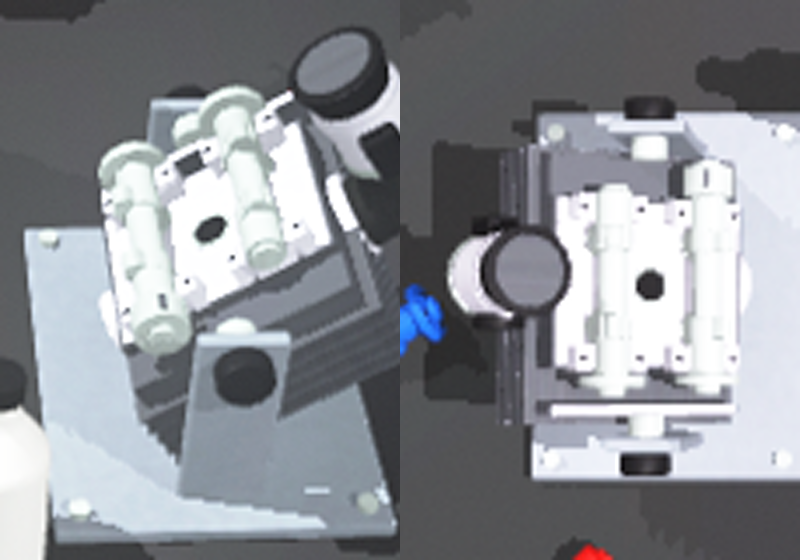

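```bash
cat >> h.py <<'E'
from scipy.spatial.transform import Slerp
def mat(y,z):
    y=np.array(y,float);z=np.array(z,float);z/=np.linalg.norm(z);y-=z*(y@z);y/=np.linalg.norm(y)
    return R.from_matrix(np.stack([np.cross(y,z),y,z],1))
HEADR=mat([0,.819,.574],[0,.574,-.819])
def yawR(deg,lean=0):
    "tool down, tool y at heading deg; lean tips tool z about the x axis"
    a=np.deg2rad(deg); return mat([np.cos(a),np.sin(a),0],[0,0,-1])*R.from_euler('x',lean,degrees=True)
def go(wps,start=None):
    "wps: (pos,R,open%,rows)"
    s=state(); p0,r0=(np.array(s["tool_pos"]),rot(s["tool_rot"])) if start is None else start
    rows=[];p,r=p0,r0
    for q,rq,o,n in wps:
        q=np.array(q,float); S=Slerp([0,1],R.concatenate([r,rq]))
        for k in range(1,n+1): rows.append((p+(q-p)*k/n,S(k/n),o))
        p,r=q,rq
    while len(rows)%5: rows.append(rows[-1])
    for i in range(0,len(rows),5):
        L=[];
        for q,rq,o in rows[i:i+5]:
            t=(r0.inv().apply(q-p0)/.5).round(3); w=((r0.inv()*rq).as_rotvec()/1.5).round(3)
            L.append(" ".join("%g"%(v+0) for v in [o,*t,*w]))
        p0=p0+r0.apply(t*.5); r0=r0*R.from_rotvec(w*1.5)
        print("; ".join(L))
E
python3 - <<'E'
from h import *
s=state(); r=rot(s["tool_rot"]); m=Slerp([0,1],R.concatenate([r,HEADR]))(.5)
go([((.36,.35,.36),m,50,6),((.537,.13,.207),HEADR,50,7)])
E
```

```text
50 -0.075 -0.059 -0.043 -0.034 0.006 -0.018; 50 -0.15 -0.117 -0.086 -0.067 0.011 -0.036; 50 -0.225 -0.176 -0.129 -0.101 0.017 -0.054; 50 -0.299 -0.235 -0.172 -0.135 0.023 -0.072; 50 -0.374 -0.293 -0.215 -0.168 0.029 -0.09
50 -0.065 -0.055 -0.06 -0.034 0.005 -0.018; 50 -0.128 -0.116 -0.032 -0.063 0.01 -0.034; 50 -0.191 -0.177 -0.005 -0.091 0.015 -0.049; 50 -0.254 -0.237 0.023 -0.12 0.02 -0.065; 50 -0.317 -0.298 0.051 -0.149 0.025 -0.08
50 -0.056 -0.072 0.01 -0.029 0.005 -0.016; 50 -0.111 -0.144 0.021 -0.058 0.01 -0.031; 50 -0.167 -0.217 0.032 -0.087 0.015 -0.047; 50 -0.167 -0.217 0.032 -0.087 0.015 -0.047; 50 -0.167 -0.217 0.032 -0.087 0.015 -0.047
```

>>> jog_arm(motion="50 -0.075 -0.059 -0.043 -0.034 0.006 -0.018; 50 -0.15 -0.117 -0.086 -0.067 0.011 -0.036; 50 -0.225 -0.176 -0.129 -0.101 0.017 -0.054; 50 -0.299 -0.235 -0.172 -0.135 0.023 -0.072; 50 -0.374 -0.293 -0.215 -0.168 0.029 -0.09")

```text
time: 2.33
tool_pos: [0.3346, 0.3888, 0.3399]
tool_rot: [0.0, 0.098, 0.987, 0.129]
contact_force: [0.2, 0.3, 1.0]
gripper_width: 0.501
grasp_force: 0.0
```

>>> jog_arm(motion="50 -0.065 -0.055 -0.06 -0.034 0.005 -0.018; 50 -0.128 -0.116 -0.032 -0.063 0.01 -0.034; 50 -0.191 -0.177 -0.005 -0.091 0.015 -0.049; 50 -0.254 -0.237 0.023 -0.12 0.02 -0.065; 50 -0.317 -0.298 0.051 -0.149 0.025 -0.08")

```text
time: 2.95
tool_pos: [0.4618, 0.2231, 0.2723]
tool_rot: [0.001, 0.036, 0.97, 0.239]
contact_force: [-0.3, -0.1, 0.4]
gripper_width: 0.503
grasp_force: 0.0
```

>>> jog_arm(motion="50 -0.056 -0.072 0.01 -0.029 0.005 -0.016; 50 -0.111 -0.144 0.021 -0.058 0.01 -0.031; 50 -0.167 -0.217 0.032 -0.087 0.015 -0.047; 50 -0.167 -0.217 0.032 -0.087 0.015 -0.047; 50 -0.167 -0.217 0.032 -0.087 0.015 -0.047")

```text
time: 3.58
tool_pos: [0.5369, 0.13, 0.207]
tool_rot: [-0.0, 0.0, 0.954, 0.301]
contact_force: [-0.9, 0.5, 0.3]
gripper_width: 0.502
grasp_force: 0.0
```

Run:
```python
from h import *
np.set_printoptions(precision=4,suppress=True)
f=grab_frame("wrist"); save(f,"w1.png"); np.savez("/tmp/w1.npz",**f)
for t in ("exhaust_cam","intake_cam","exhaust_cam_flange","intake_cam_flange","head_exhaust","head_intake","throttle_mouth"):
    print(t,[(np.round(d["at"],4).tolist(),round(d["p"],2)) for d in place_of("wrist",t)][:3])
s=state(); print(s["time"],s["tool_pos"],rot(s["tool_rot"]).as_matrix(),s["joint_pos"])
go([((.537,.1815,.1329),HEADR,50,2),((.537,.200,.1067),HEADR,50,3),((.537,.200,.1067),HEADR,0,5)])
```

```text
exhaust_cam [([0.5368, 0.1898, 0.1136], 0.98)]
intake_cam [([0.5349, 0.2518, 0.1566], 0.71)]
exhaust_cam_flange [([0.4726, 0.1946, 0.1121], 0.55), ([0.5398, 0.25, 0.1565], 0.25)]
intake_cam_flange [([0.474, 0.2482, 0.1558], 0.64)]
head_exhaust [([0.536, 0.1926, 0.1182], 0.66)]
head_intake []
throttle_mouth [([0.5408, 0.2861, 0.244], 0.76)]
3.975 [0.5368 0.1304 0.2073] [[-1.     -0.0014 -0.0002]
 [-0.0013  0.8186  0.5743]
 [-0.0007  0.5743 -0.8186]] [-0.1945 -0.0985  1.8888  0.6002  1.501  -1.8562]
50 0 -0.001 0.09 0 0 0; 50 -0.001 -0.002 0.181 0 0 0.001; 50 -0.001 -0.002 0.202 0 0 0.001; 50 -0.001 -0.002 0.223 0 0 0.001; 50 -0.001 -0.002 0.245 0 0 0.001
0 0 0 0 0 0 0; 0 0 0 0 0 0 0; 0 0 0 0 0 0 0; 0 0 0 0 0 0 0; 0 0 0 0 0 0 0
```

View pics/w1.png

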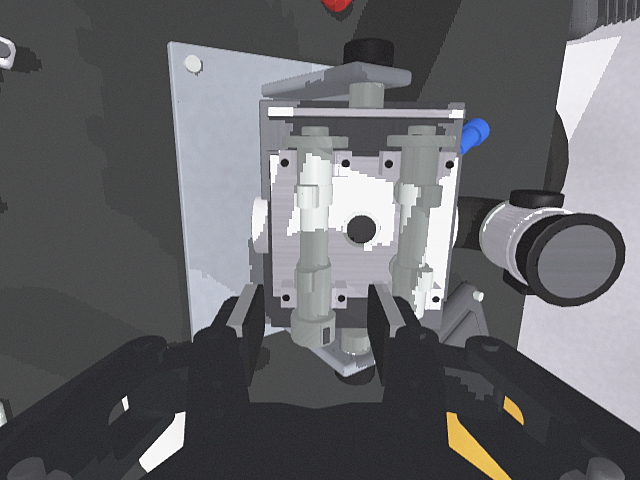

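>>> jog_arm(motion="50 0 -0.001 0.09 0 0 0; 50 0 -0.002 0.18 0 0 0; 50 0 -0.002 0.202 0 0 0; 50 0 -0.002 0.223 0 0 0; 50 0 -0.002 0.244 0 0 0")

```text
time: 4.6
tool_pos: [0.5381, 0.199, 0.1074]
tool_rot: [0.001, -0.0, 0.954, 0.301]
contact_force: [0.5, -0.3, 0.1]
gripper_width: 0.501
grasp_force: 0.0
```

>>> jog_arm(motion="0 0 0 0 0 0 0; 0 0 0 0 0 0 0; 0 0 0 0 0 0 0; 0 0 0 0 0 0 0; 0 0 0 0 0 0 0")

```text
time: 5.22
tool_pos: [0.5372, 0.1988, 0.1068]
tool_rot: [0.0, -0.0, 0.954, 0.301]
contact_force: [-0.8, -3.6, 2.7]
gripper_width: 0.208
grasp_force: 58.8
```

Run:
```python
from h import *
s=state(); print(s)
n=np.array([0,-.574,.819]); p=s["tool_pos"]
go([(p+.01*n,HEADR,0,2),(p+.04*n,HEADR,0,3)])
```

```text
{'time': 5.225, 'joint_pos': array([-0.06699837,  0.02520199,  1.95127678,  0.64144509,  1.27861823,
       -1.86450273]), 'joint_vel': array([-0.00070909,  0.00111377, -0.00043922,  0.00023469,  0.00019999,
        0.00180633]), 'joint_efforts': array([  1.58426844, -32.13870049, -31.37483239,   1.97025821,
         0.35329917,  -0.12602191]), 'tool_pos': array([0.53722976, 0.19883158, 0.10681921]), 'tool_rot': array([ 1.84824826e-04, -8.00402007e-05,  9.53590803e-01,  3.01105530e-01]), 'contact_force': array([-0.80689787, -3.56565273,  2.68110752]), 'ft_torque': array([-0.45244836,  0.16089972, -0.03154485]), 'grasp_force': 58.7860643863678, 'gripper_width': 0.20819344712236929}
0 0 0 -0.01 0 0 0; 0 0 0 -0.02 0 0 0; 0 0 0 -0.04 0 0 0; 0 0 0 -0.06 0 0 0; 0 0 0 -0.08 0 0 0
```

>>> jog_arm(motion="0 0 0 -0.01 0 0 0; 0 0 0 -0.02 0 0 0; 0 0 0 -0.06 0 0 0; 0 0 0 -0.12 0 0 0; 0 0 0 -0.18 0 0 0")

```text
time: 5.85
tool_pos: [0.5368, 0.1464, 0.1813]
tool_rot: [-0.0, -0.0, 0.954, 0.301]
contact_force: [0.6, 0.1, -4.0]
gripper_width: 0.206
grasp_force: 58.8
```

Run:
```python
from h import *
s=state(); print(s["time"],s["tool_pos"],s["gripper_width"],s["grasp_force"],s["contact_force"],s["ft_torque"])
r=rot(s["tool_rot"]); m=Slerp([0,1],R.concatenate([r,yawR(-21.5)]))
go([((.50,.0,.22),m(.4),0,6),((.437,-.257,.15),yawR(-21.5),0,9)])
```

```text
5.85 [0.53680835 0.14637743 0.18134879] 0.2061070732529043 58.798947930336 [ 0.64463584  0.12204328 -4.00995034] [-0.74184888 -0.03759563  0.00436196]
0 0.012 -0.033 -0.039 0.018 -0.026 0.083; 0 0.025 -0.065 -0.077 0.036 -0.053 0.167; 0 0.037 -0.098 -0.116 0.054 -0.079 0.25; 0 0.049 -0.13 -0.154 0.072 -0.105 0.334; 0 0.061 -0.163 -0.193 0.09 -0.132 0.417
0 -0.017 -0.036 -0.033 0.018 -0.026 0.083; 0 -0.042 -0.09 -0.044 0.036 -0.052 0.167; 0 -0.067 -0.145 -0.056 0.054 -0.078 0.25; 0 -0.092 -0.199 -0.067 0.072 -0.105 0.334; 0 -0.117 -0.253 -0.078 0.089 -0.131 0.417
0 -0.053 -0.03 0.003 0.018 -0.027 0.083; 0 -0.106 -0.06 0.005 0.036 -0.053 0.167; 0 -0.159 -0.089 0.008 0.054 -0.079 0.25; 0 -0.212 -0.119 0.01 0.072 -0.106 0.334; 0 -0.265 -0.148 0.013 0.09 -0.132 0.417
```

>>> jog_arm(motion="0 0.012 -0.033 -0.039 0.018 -0.026 0.083; 0 0.025 -0.065 -0.077 0.036 -0.053 0.167; 0 0.037 -0.098 -0.116 0.054 -0.079 0.25; 0 0.049 -0.13 -0.154 0.072 -0.105 0.334; 0 0.061 -0.163 -0.193 0.09 -0.132 0.417")

```text
time: 6.48
tool_pos: [0.5059, 0.024, 0.2132]
tool_rot: [0.0, 0.324, 0.92, 0.221]
contact_force: [-0.0, 0.2, -5.2]
gripper_width: 0.207
grasp_force: 58.8
```

>>> jog_arm(motion="0 -0.017 -0.036 -0.033 0.018 -0.026 0.083; 0 -0.042 -0.09 -0.044 0.036 -0.052 0.167; 0 -0.067 -0.145 -0.056 0.054 -0.078 0.25; 0 -0.092 -0.199 -0.067 0.072 -0.105 0.334; 0 -0.117 -0.253 -0.078 0.089 -0.131 0.417")

```text
time: 7.1
tool_pos: [0.4717, -0.1143, 0.1882]
tool_rot: [-0.0, 0.61, 0.784, 0.117]
contact_force: [-0.1, 0.1, -5.3]
gripper_width: 0.211
grasp_force: 58.8
```

>>> jog_arm(motion="0 -0.053 -0.03 0.003 0.018 -0.027 0.083; 0 -0.106 -0.06 0.005 0.036 -0.053 0.167; 0 -0.159 -0.089 0.008 0.054 -0.079 0.25; 0 -0.212 -0.119 0.01 0.072 -0.106 0.334; 0 -0.265 -0.148 0.013 0.09 -0.132 0.417")

```text
time: 7.72
tool_pos: [0.4367, -0.2567, 0.1492]
tool_rot: [-0.0, 0.828, 0.561, -0.0]
contact_force: [0.3, 0.2, -4.5]
gripper_width: 0.207
grasp_force: 58.8
```

>>> jog_arm(motion="0 0 0 0 0 0 0; 0 0 0 0 0 0 0; 0 0 0 0 0 0 0; 0 0 0 0 0 0 0; 0 0 0 0 0 0 0")

```text
time: 8.35
tool_pos: [0.4372, -0.2554, 0.1486]
tool_rot: [-0.0, 0.826, 0.563, 0.0]
contact_force: [0.0, -1.2, -5.0]
gripper_width: 0.208
grasp_force: 59.0
```

Run:
```python
from h import *
np.set_printoptions(precision=4,suppress=True)
s=state(); print(s["time"],s["tool_pos"],rot(s["tool_rot"]).as_matrix().ravel(),s["joint_pos"])
ims=[]
for c in ("wrist","top","scene"):
    f=grab_frame(c); np.savez("/tmp/%s2.npz"%c,**f)
    ims.append(f["color"][:,:,::-1])
    for t in ("exhaust_cam","exhaust_cam_flange","front_bay","rear_bay","lid_hinge","case"):
        print(c,t,[(np.round(d["at"],4).tolist(),round(d["p"],2)) for d in place_of(c,t) if d["at"][1]<-.15][:2])
w=cv2.resize(ims[0],(533,400)); t=cv2.resize(ims[1][180:320,390:530],(400,400)); 
cv2.imwrite("pics/w2.png",np.hstack([w,t[:,:267]]) if 0 else np.hstack([cv2.resize(ims[0],(480,360)),cv2.resize(ims[1][190:310,400:506],(318,360),interpolation=cv2.INTER_CUBIC)]))
```

```text
8.35 [ 0.4372 -0.2554  0.1486] [ 0.3658  0.9307 -0.0003  0.9307 -0.3658  0.0005  0.0004 -0.0005 -1.    ] [-0.6759 -0.1692  1.9665  0.0002  1.3449 -0.3014]
wrist exhaust_cam [([0.4366, -0.2571, 0.1604], 0.85), ([0.484, -0.2822, 0.0008], 0.53)]
wrist exhaust_cam_flange []
wrist front_bay []
wrist rear_bay [([0.4988, -0.2827, 0.0492], 0.77)]
wrist lid_hinge []
wrist case [([0.4842, -0.2825, -0.0016], 0.56)]
top exhaust_cam []
top exhaust_cam_flange [([0.459, -0.196, 0.1617], 0.64)]
top front_bay [([0.4334, -0.2582, 0.0509], 0.83)]
top rear_bay [([0.4989, -0.2807, 0.05], 0.91), ([0.4337, -0.2594, 0.0514], 0.24)]
top lid_hinge [([0.5678, -0.3117, 0.0512], 0.8)]
top case [([0.4846, -0.2786, -0.004], 0.81)]
scene exhaust_cam [([0.4388, -0.2558, 0.1591], 0.84)]
scene exhaust_cam_flange [([0.4609, -0.1976, 0.1614], 0.72)]
scene front_bay [([0.4365, -0.2573, 0.0513], 0.89)]
scene rear_bay [([0.4973, -0.2822, 0.0471], 0.75)]
scene lid_hinge [([0.5683, -0.3103, 0.058], 0.68)]
scene case [([0.4865, -0.2816, 0.002], 0.93)]
```

View pics/w2.png

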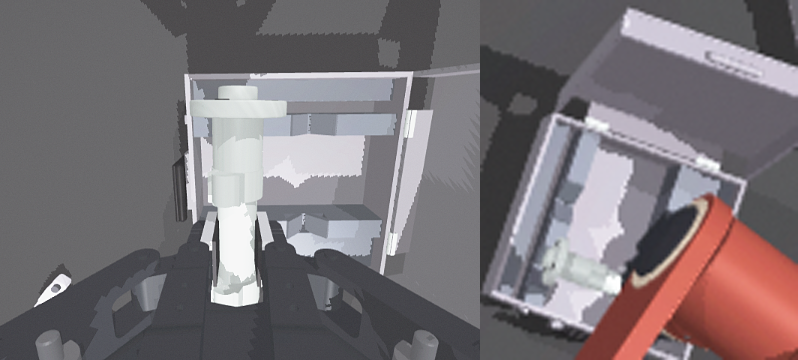

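Run:
```python
from h import *
np.set_printoptions(precision=4,suppress=True)
C=np.array([.4845,-.280])
for c in ("wrist2","top2","scene2","top0","scene0"):
    P=cloud(dict(np.load("/tmp/%s.npz"%c))).reshape(-1,3); P=P[np.isfinite(P[:,0])]
    P=P[np.hypot(P[:,0]-C[0],P[:,1]-C[1])<.17]
    # left end wall rim: yaw by line fit
    for psi in (-21.5,):
        a=np.deg2rad(psi); ex=np.array([np.cos(a),np.sin(a)]); ey=np.array([-ex[1],ex[0]])
        X=(P[:,:2]-C)@ex; Y=(P[:,:2]-C)@ey; Z=P[:,2]
        m=(abs(Z-.055)<.003)&(Y>.085)&(Y<.105)&(abs(X)<.08)
        if m.sum()>20:
            k,b=np.polyfit(X[m],Y[m],1); print(c,"left rim n",m.sum(),"yaw corr deg",np.rad2deg(np.arctan(k)).round(2),"Y@0",b.round(4),"max",np.percentile(Y[m],[2,50,98]).round(4))
        m=(abs(Z-.055)<.003)&(X<-.08)&(X>-.105)&(abs(Y)<.085)
        if m.sum()>20:
            k,b=np.polyfit(Y[m],X[m],1); print("  front rim n",m.sum(),"yaw corr",-np.rad2deg(np.arctan(k)).round(2),"X@0",b.round(4),np.percentile(X[m],[2,50,98]).round(4))
        m=(abs(Z-.0505)<.002)&(X>-.085)&(X<.08)&(abs(Y)<.085)
        print("  cradle Y hist",[(round(float(l),3),int(((Y[m]>=l)&(Y[m]<l+.002)).sum())) for l in np.arange(.03,.085,.002)])
        if c in("wrist2","top2","scene2"):
            m=(Z>.165)&(Z<.19)&(abs(X+.0495)<.025)&(Y>.05)&(Y<.085)
            print("  flange Y",np.percentile(Y[m],[2,10,50,90,98]) if m.sum()>5 else m.sum())
            m=(Z>.13)&(Z<.176)&(abs(X+.0495)<.03)&(Y>.015)&(Y<.09)
            for lo in np.arange(.02,.09,.005):
                q=m&(Y>=lo)&(Y<lo+.005)
                if q.sum()>4: print("    Y%.3f n%d X[%.4f %.4f] zmax %.4f"%(lo,q.sum(),X[q].min(),X[q].max(),Z[q].max()))
```

```text
wrist2 left rim n 1996 yaw corr deg 0.65 Y@0 0.0942 max [0.0919 0.0942 0.0966]
  front rim n 1198 yaw corr 0.72 X@0 -0.0923 [-0.095  -0.0926 -0.0902]
  cradle Y hist [(0.03, 0), (0.032, 0), (0.034, 0), (0.036, 0), (0.038, 0), (0.04, 0), (0.042, 0), (0.044, 21), (0.046, 88), (0.048, 90), (0.05, 84), (0.052, 105), (0.054, 105), (0.056, 117), (0.058, 92), (0.06, 89), (0.062, 65), (0.064, 1), (0.066, 0), (0.068, 0), (0.07, 0), (0.072, 0), (0.074, 0), (0.076, 0), (0.078, 0), (0.08, 0), (0.082, 0), (0.084, 0)]
  flange Y [0.0508 0.0538 0.0678 0.0747 0.0787]
    Y0.020 n665 X[-0.0625 -0.0430] zmax 0.1716
    Y0.025 n304 X[-0.0664 -0.0408] zmax 0.1760
    Y0.030 n511 X[-0.0662 -0.0403] zmax 0.1760
    Y0.035 n523 X[-0.0661 -0.0405] zmax 0.1760
    Y0.040 n938 X[-0.0660 -0.0404] zmax 0.1760
    Y0.045 n964 X[-0.0642 -0.0411] zmax 0.1734
    Y0.050 n993 X[-0.0647 -0.0409] zmax 0.1734
    Y0.055 n1041 X[-0.0644 -0.0410] zmax 0.1733
    Y0.060 n1066 X[-0.0644 -0.0408] zmax 0.1732
    Y0.065 n646 X[-0.0739 -0.0311] zmax 0.1760
    Y0.070 n600 X[-0.0739 -0.0309] zmax 0.1760
    Y0.075 n828 X[-0.06
[... 2511 characters left out ...]
.052, 11), (0.054, 14), (0.056, 12), (0.058, 21), (0.06, 14), (0.062, 12), (0.064, 0), (0.066, 0), (0.068, 0), (0.07, 0), (0.072, 0), (0.074, 0), (0.076, 0), (0.078, 0), (0.08, 0), (0.082, 0), (0.084, 0)]
scene0 left rim n 130 yaw corr deg 0.68 Y@0 0.0926 max [0.0886 0.0929 0.0957]
  front rim n 178 yaw corr 0.35 X@0 -0.0939 [-0.1044 -0.0923 -0.0877]
  cradle Y hist [(0.03, 0), (0.032, 0), (0.034, 0), (0.036, 0), (0.038, 0), (0.04, 0), (0.042, 2), (0.044, 5), (0.046, 5), (0.048, 8), (0.05, 7), (0.052, 7), (0.054, 6), (0.056, 7), (0.058, 10), (0.06, 7), (0.062, 6), (0.064, 0), (0.066, 0), (0.068, 0), (0.07, 0), (0.072, 0), (0.074, 0), (0.076, 0), (0.078, 0), (0.08, 0), (0.082, 0), (0.084, 0)]
```

```bash
cat >> h.py <<'E'
PSI=-20.85; _a=np.deg2rad(PSI); EX=np.array([np.cos(_a),np.sin(_a)]); EY=np.array([-EX[1],EX[0]]); C0=np.array([.4845,-.280])
def incase(P): return (P[:,:2]-C0)@EX,(P[:,:2]-C0)@EY,P[:,2]
def fromcase(x,y,z): return np.r_[C0+EX*x+EY*y,z]
E
python3 - <<'E'
from h import *
np.set_printoptions(precision=4,suppress=True)
for c in ("wrist2","top2","top0"):
    P=cloud(dict(np.load("/tmp/%s.npz"%c))).reshape(-1,3); P=P[np.isfinite(P[:,0])]
    P=P[np.hypot(P[:,0]-C0[0],P[:,1]-C0[1])<.17]; X,Y,Z=incase(P)
    pc=lambda m,v:(m.sum(),np.percentile(v[m],[1,5,50,95,99])) if m.sum()>5 else m.sum()
    print(c,"left",pc((abs(Z-.055)<.003)&(Y>.085)&(Y<.105)&(abs(X)<.08),Y),"front",pc((abs(Z-.055)<.003)&(X<-.08)&(X>-.105)&(abs(Y)<.085),X))
    for n,lo,hi in (("F",-.085,-.02),("R",-.015,.055)):
        print(n,"cradle Y",pc((abs(Z-.0505)<.002)&(X>lo)&(X<hi)&(Y>.03)&(Y<.08),Y))
        m=(Z>.03)&(Z<.047)&(X>lo)&(X<hi)&(Y>.046)&(Y<.06); # V flanks: x of lowest
        if m.sum()>20: print("  V",m.sum(),"z",Z[m].min(),"X at low",np.median(X[m][Z[m]<Z[m].min()+.003]))
        m=(abs(Z-.037)<.002)&(X>lo)&(X<hi)&(Y>.066)&(Y<.092); print("  rest",pc(m,Y))
    m=(Z>.145)&(abs(X+.052)>.0145)&(abs(X+.052)<.024)&(Y>.05)&(Y<.09); print("flange Y",pc(m,Y),"X",pc(m,X),)
    m=(Z>.145)&(abs(X+.052)<.03)&(Y>.04)&(Y<.09); print("nub end",pc(m,Y))
    for y0 in(.02,.045,.055):
        m=(Z>.145)&(abs(X+.052)<.03)&(Y>y0)&(Y<y0+.008); print(" shaft",y0,X[m].min() if m.any() else 0,X[m].max() if m.any() else 0,Z[m].max() if m.any() else 0)
s=state();print(incase(s["tool_pos"][None]))
E
```

```text
wrist2 left (np.int64(1994), array([0.0923, 0.0924, 0.0942, 0.0961, 0.0963])) front (np.int64(1192), array([-0.0945, -0.0942, -0.0922, -0.0903, -0.0902]))
F cradle Y (np.int64(191), array([0.046 , 0.0467, 0.0538, 0.061 , 0.062 ]))
  V 46 z 0.04597934942578641 X at low -0.07720373472989893
  rest (np.int64(1493), array([0.0763, 0.0775, 0.0868, 0.0916, 0.0919]))
R cradle Y (np.int64(426), array([0.0459, 0.0465, 0.0545, 0.0623, 0.0632]))
  V 1070 z 0.030031727827981358 X at low 0.014761549548576688
  rest (np.int64(2974), array([0.0746, 0.0754, 0.0833, 0.0911, 0.0918]))
flange Y (np.int64(754), array([0.0673, 0.0679, 0.071 , 0.0741, 0.0745])) X (np.int64(754), array([-0.0729, -0.0722, -0.0372, -0.0311, -0.0304]))
nub end (np.int64(9858), array([0.0405, 0.0423, 0.063 , 0.0775, 0.0798]))
 shaft 0.02 -0.07424299259549404 -0.03119490583543344 0.25043653089248263
 shaft 0.045 -0.06413336108847219 -0.0402987050447212 0.17342812787007406
 shaft 0.055 -0.06374878394665084 -0.040294066571973056 0.1733369790771918
top2 left (np.int64(70), array([0.0914, 0.0916, 0.0937, 0.096 , 0.0962])) front (np
[... 912 characters left out ...]
137779
top0 left (np.int64(69), array([0.0913, 0.0917, 0.0939, 0.0958, 0.0961])) front (np.int64(70), array([-0.0951, -0.0949, -0.0928, -0.0881, -0.0836]))
F cradle Y (np.int64(45), array([0.0455, 0.0469, 0.0548, 0.0623, 0.0631]))
  V 62 z 0.030064082373681078 X at low -0.05280154811964291
  rest (np.int64(59), array([0.0738, 0.0739, 0.0803, 0.0877, 0.0882]))
R cradle Y (np.int64(54), array([0.0452, 0.0459, 0.055 , 0.0628, 0.0635]))
  V 63 z 0.031059123460201565 X at low 0.01382264986157773
  rest (np.int64(68), array([0.0735, 0.074 , 0.0801, 0.0875, 0.0882]))
flange Y 0 X 0
nub end 0
 shaft 0.02 0 0 0
 shaft 0.045 0 0 0
 shaft 0.055 0 0 0
(array([-0.0529]), array([0.0059]), array([0.1484]))
```

Run:
```python
from h import *
r=yawR(PSI); T=lambda z:fromcase(-.0527,.0039,z)
go([(T(.148),r,0,2),(T(.085),r,0,3),(T(.06),r,0,3),(T(.044),r,0,2)])
```

```text
0 -0.002 0 0 0 0 -0.004; 0 -0.004 0 0.001 0 0 -0.007; 0 -0.004 0 0.043 0 0 -0.007; 0 -0.004 0.001 0.085 0 0 -0.007; 0 -0.004 0.001 0.127 0 0 -0.007
0 0 0 0.017 0 0 0; 0 0 0 0.033 0 0 0; 0 0 0 0.05 0 0 0; 0 0 0 0.066 0 0 0; 0 0 0 0.082 0 0 0
```

>>> jog_arm(motion="0 -0.002 0 0 0 0 -0.004; 0 -0.004 0 0.001 0 0 -0.007; 0 -0.004 0 0.043 0 0 -0.007; 0 -0.004 0.001 0.085 0 0 -0.007; 0 -0.004 0.001 0.127 0 0 -0.007")

```text
time: 10.02
tool_pos: [0.4369, -0.2579, 0.0844]
tool_rot: [-0.0, 0.824, 0.567, -0.0]
contact_force: [-0.7, 0.0, -4.7]
gripper_width: 0.207
grasp_force: 59.2
```

>>> jog_arm(motion="0 0 0 0.017 0 0 0; 0 0 0 0.033 0 0 0; 0 0 0 0.05 0 0 0; 0 0 0 0.066 0 0 0; 0 0 0 0.082 0 0 0")

```text
time: 10.65
tool_pos: [0.437, -0.2578, 0.0437]
tool_rot: [-0.0, 0.824, 0.567, 0.0]
contact_force: [-0.5, 0.7, -4.7]
gripper_width: 0.204
grasp_force: 59.1
```

>>> jog_arm(motion="0 0 0 0.005 0 0 0; 0 0 0 0.01 0 0 0; 0 0 0 0.015 0 0 0; 0 0 0 0.018 0 0 0; 0 0 0 0.018 0 0 0")

```text
time: 11.28
tool_pos: [0.4372, -0.258, 0.0366]
tool_rot: [-0.0, 0.823, 0.567, -0.0]
contact_force: [-4.2, 2.6, 4.8]
gripper_width: 0.209
grasp_force: 60.2
```

Run:
```python
from h import *
np.set_printoptions(precision=4,suppress=True)
s=state(); print(s["time"],incase(s["tool_pos"][None]),s["contact_force"],s["ft_torque"])
f=grab_frame("wrist"); np.savez("/tmp/wrist3.npz",**f); save(f,"w3.png")
P=cloud(f).reshape(-1,3); P=P[np.isfinite(P[:,0])]; X,Y,Z=incase(P)
for lo in np.arange(.02,.095,.006):
    m=(abs(X+.052)<.0235)&(Y>lo)&(Y<lo+.006)&(Z<.12); q=m&(abs(X+.052)<.01)
    if q.sum()>5: print("Y%.3f ztop %.4f"%(lo,np.percentile(Z[q],97)))
```

```text
11.275 (array([-0.052]), array([0.0037]), array([0.0366])) [-4.1965  2.6358  4.8426] [0.5373 0.549  0.1563]
Y0.020 ztop 0.1194
Y0.026 ztop 0.0675
Y0.032 ztop 0.0676
Y0.038 ztop 0.0672
Y0.044 ztop 0.0609
Y0.050 ztop 0.0608
Y0.056 ztop 0.0610
Y0.062 ztop 0.0706
Y0.068 ztop 0.0706
Y0.074 ztop 0.0578
Y0.080 ztop 0.0383
Y0.086 ztop 0.0385
Y0.092 ztop 0.0561
```

>>> jog_arm(motion="24 0 0 0 0 0 0; 30 0 0 0 0 0 0; 40 0 0 0 0 0 0; 40 0 0 0 0 0 0; 40 0 0 0 0 0 0")

```text
time: 11.95
tool_pos: [0.4369, -0.2577, 0.0349]
tool_rot: [-0.0, 0.824, 0.567, -0.0]
contact_force: [-0.1, 1.0, -0.0]
gripper_width: 0.4
grasp_force: 0.0
```

Run:
```python
from h import *
np.set_printoptions(precision=4,suppress=True)
s=state(); p=s["tool_pos"]; print(p,s["gripper_width"],s["contact_force"])
r=rot(s["tool_rot"]); m=Slerp([0,1],R.concatenate([r,HEADR]))
go([(p+[0,0,.12],r,40,3),(p+[-.0,.02,.17],r,40,2)])
n=np.array([0,-.574,.819]); ax=np.array([.537,.2505,.1565]); q=ax+.12*n
print("second part from", "next", q)
```

```text
[ 0.4369 -0.2577  0.0349] 0.40041403723567176 [-0.116   0.9581 -0.0169]
40 0 0 -0.08 0 0 0; 40 0 0 -0.16 0 0 0; 40 0 0 -0.24 0 0 0; 40 0.019 -0.007 -0.29 0 0 0; 40 0.037 -0.014 -0.34 0 0 0
second part from next [0.537  0.1816 0.2548]
```

>>> jog_arm(motion="40 0 0 -0.06 0 0 0; 40 0 0 -0.15 0 0 0; 40 0 0 -0.24 0 0 0; 40 0.019 -0.007 -0.29 0 0 0; 40 0.037 -0.014 -0.34 0 0 0")

```text
time: 12.58
tool_pos: [0.437, -0.2379, 0.2062]
tool_rot: [0.0, 0.824, 0.567, 0.0]
contact_force: [1.0, -0.5, -0.6]
gripper_width: 0.399
grasp_force: 0.0
```

Run:
```python
from h import *
np.set_printoptions(precision=4,suppress=True)
s=state(); p=s["tool_pos"]; print(p)
f=grab_frame("wrist"); np.savez("/tmp/wrist4.npz",**f)
P=cloud(f).reshape(-1,3); P=P[np.isfinite(P[:,0])]; X,Y,Z=incase(P)
for lo in np.arange(-.1,.095,.006):
    q=(abs(X+.052)<.012)&(Y>lo)&(Y<lo+.006)&(Z<.1)
    if q.sum()>5: print("Y%.3f n%d ztop %.4f Xc %.4f"%(lo,q.sum(),np.percentile(Z[q],97),np.median(X[q][Z[q]>np.percentile(Z[q],80)])))
m=(abs(Z-.06)<.014)&(abs(X+.052)>.0145)&(abs(X+.052)<.023)&(Y>.06)&(Y<.08); print("flange",np.percentile(Y[m],[1,50,99]),m.sum())
r=rot(s["tool_rot"]); M=Slerp([0,1],R.concatenate([r,HEADR]))
go([((.47,-.05,.27),M(.5),50,7),((.537,.1816,.2548),HEADR,50,8)])
```

```text
[ 0.437  -0.2379  0.2062]
Y-0.100 n30 ztop 0.0558 Xc -0.0516
Y-0.094 n400 ztop 0.0556 Xc -0.0516
Y-0.076 n114 ztop 0.0650 Xc -0.0524
Y-0.070 n176 ztop 0.0653 Xc -0.0524
Y-0.064 n183 ztop 0.0652 Xc -0.0516
Y-0.058 n259 ztop 0.0650 Xc -0.0516
Y-0.052 n178 ztop 0.0605 Xc -0.0524
Y-0.046 n171 ztop 0.0606 Xc -0.0520
Y-0.040 n163 ztop 0.0605 Xc -0.0524
Y-0.034 n129 ztop 0.0669 Xc -0.0575
Y-0.028 n194 ztop 0.0674 Xc -0.0575
Y-0.022 n292 ztop 0.0670 Xc -0.0575
Y-0.016 n158 ztop 0.0586 Xc -0.0529
Y-0.010 n166 ztop 0.0584 Xc -0.0526
Y-0.004 n175 ztop 0.0583 Xc -0.0526
Y0.002 n170 ztop 0.0584 Xc -0.0518
Y0.008 n175 ztop 0.0584 Xc -0.0526
Y0.014 n162 ztop 0.0586 Xc -0.0527
Y0.020 n154 ztop 0.0589 Xc -0.0519
Y0.026 n183 ztop 0.0676 Xc -0.0576
Y0.032 n224 ztop 0.0673 Xc -0.0584
Y0.038 n256 ztop 0.0668 Xc -0.0576
Y0.044 n228 ztop 0.0605 Xc -0.0525
Y0.050 n229 ztop 0.0606 Xc -0.0517
Y0.056 n220 ztop 0.0604 Xc -0.0522
Y0.062 n204 ztop 0.0704 Xc -0.0532
Y0.068 n297 ztop 0.0703 Xc -0.0524
Y0.074 n237 ztop 0.0575 Xc -0.0522
Y0.080 n233 ztop 0.0383 Xc -0.0534
Y0.086 n210 ztop 0.0383 Xc -0.0506
Y0.092 n218 ztop 0.0563 Xc -0.0526
flange [0.0601 0.0671 0.0723] 260
50 0.053 -0.011 -0.017 -0.019 0.028 -0.089; 50 0.107 -0.021 -0.034 -0.038 0.057 -0.177; 50 0.16 -0.032 -0.052 -0.057 0.085 -0.266; 50 0.214 -0.043 -0.069 -0.076 0.113 -0.355; 50 0.267 -0.053 -0.086 -0.094 0.142 -0.444
50 0.05 0.027 -0.005 -0.019 0.028 -0.088; 50 0.1 0.054 -0.009 -0.038 0.056 -0.177; 50 0.149 0.085 0.009 -0.055 0.081 -0.255; 50 0.197 0.116 0.026 -0.072 0.105 -0.333; 50 0.246 0.147 0.044 -0.089 0.13 -0.41
50 0.018 0.05 0.03 -0.017 0.025 -0.078; 50 0.036 0.099 0.06 -0.034 0.049 -0.156; 50 0.054 0.148 0.09 -0.05 0.074 -0.234; 50 0.072 0.197 0.12 -0.067 0.098 -0.311; 50 0.09 0.246 0.15 -0.084 0.123 -0.389
```

>>> jog_arm(motion="50 0.053 -0.011 -0.017 -0.019 0.028 -0.089; 50 0.107 -0.021 -0.034 -0.038 0.057 -0.177; 50 0.16 -0.032 -0.052 -0.057 0.085 -0.266; 50 0.214 -0.043 -0.069 -0.076 0.113 -0.355; 50 0.267 -0.053 -0.086 -0.094 0.142 -0.444")

```text
time: 13.25
tool_pos: [0.4598, -0.1031, 0.2476]
tool_rot: [-0.003, 0.585, 0.801, 0.126]
contact_force: [-0.1, 0.0, 0.8]
gripper_width: 0.5
grasp_force: 0.0
```

>>> jog_arm(motion="50 0.05 0.027 -0.005 -0.019 0.028 -0.088; 50 0.1 0.054 -0.009 -0.038 0.056 -0.177; 50 0.149 0.085 0.009 -0.055 0.081 -0.255; 50 0.197 0.116 0.026 -0.072 0.105 -0.333; 50 0.246 0.147 0.044 -0.089 0.13 -0.41")

```text
time: 13.88
tool_pos: [0.4939, 0.0373, 0.259]
tool_rot: [-0.003, 0.3, 0.926, 0.228]
contact_force: [-0.0, 0.1, -0.6]
gripper_width: 0.502
grasp_force: 0.0
```

>>> jog_arm(motion="50 0.018 0.05 0.03 -0.017 0.025 -0.078; 50 0.036 0.099 0.06 -0.034 0.049 -0.156; 50 0.054 0.148 0.09 -0.05 0.074 -0.234; 50 0.072 0.197 0.12 -0.067 0.098 -0.311; 50 0.09 0.246 0.15 -0.084 0.123 -0.389")

```text
time: 14.5
tool_pos: [0.536, 0.182, 0.2497]
tool_rot: [-0.003, -0.0, 0.953, 0.303]
contact_force: [0.1, 0.4, -0.2]
gripper_width: 0.502
grasp_force: 0.0
```

>>> jog_arm(motion="45 0 0 0 0 0 0; 45 0 0 0 0 0 0; 45 0 0 0 0 0 0; 45 0 0 0 0 0 0; 45 0 0 0 0 0 0")

```text
time: 15.12
tool_pos: [0.5359, 0.1809, 0.2509]
tool_rot: [-0.002, 0.001, 0.953, 0.302]
contact_force: [0.6, -0.0, 0.7]
gripper_width: 0.447
grasp_force: 0.0
```

Run:
```python
from h import *
np.set_printoptions(precision=4,suppress=True)
s=state(); print(s["time"],s["tool_pos"],rot(s["tool_rot"]).as_matrix()[:,1:].ravel(),s["joint_pos"])
f=grab_frame("wrist"); save(f,"w5.png")
for t in ("intake_cam","intake_cam_flange","head_intake","throttle_mouth"): print(t,[(np.round(d["at"],4).tolist(),round(d["p"],2)) for d in place_of("wrist",t)][:2])
n=np.array([0,-.574,.819]); w=np.array([0,.819,.574])
P=cloud(f).reshape(-1,3); P=P[np.isfinite(P[:,0])]; d=P-np.array([.537,.2505,.1565]); u=d@n; v=d@w
for lo in np.arange(-.08,.08,.006):
    m=(d[:,0]>lo)&(d[:,0]<lo+.006)&(abs(v)<.026)&(u<.03)&(u>.003)
    if m.sum()>5: print("x%.3f n%d utop %.4f v[%.4f %.4f]"%(lo+.537,m.sum(),np.percentile(u[m],98),v[m].min(),v[m].max()))
ax=np.array([.537,.2505,.1565])
go([(ax+.02*n,HEADR,45,2),(ax-.012*n,HEADR,45,3)])
```

```text
15.125 [0.5359 0.1809 0.2509] [ 0.0042 -0.0035  0.8173  0.5763  0.5763 -0.8173] [-0.1017 -0.1368  1.8497  0.6111  1.5164 -1.7314]
intake_cam [([0.5369, 0.2506, 0.1542], 0.77)]
intake_cam_flange [([0.4751, 0.2512, 0.1548], 0.73)]
head_intake [([0.5346, 0.2476, 0.1565], 0.79)]
throttle_mouth [([0.5423, 0.2867, 0.243], 0.83)]
x0.457 n24 utop 0.0095 v[-0.0078 0.0076]
x0.463 n319 utop 0.0219 v[-0.0211 0.0207]
x0.469 n598 utop 0.0225 v[-0.0213 0.0216]
x0.475 n317 utop 0.0191 v[-0.0113 0.0195]
x0.481 n310 utop 0.0128 v[-0.0114 0.0111]
x0.487 n306 utop 0.0128 v[-0.0115 0.0111]
x0.493 n300 utop 0.0128 v[-0.0116 0.0112]
x0.499 n371 utop 0.0193 v[-0.0123 0.0129]
x0.505 n336 utop 0.0196 v[-0.0125 0.0130]
x0.511 n220 utop 0.0191 v[-0.0125 0.0130]
x0.517 n233 utop 0.0111 v[-0.0098 0.0086]
x0.523 n224 utop 0.0110 v[-0.0099 0.0086]
x0.529 n221 utop 0.0111 v[-0.0099 0.0087]
x0.535 n218 utop 0.0112 v[-0.0100 0.0087]
x0.541 n213 utop 0.0112 v[-0.0101 0.0087]
x0.547 n210 utop 0.0113 v[-0.0102 0.0087]
x0.553 n350 utop 0.0191 v[-0.0132 0.0127]
x0.559 n290 utop 0.0197 v[-0.0133 0.0120]
x0.565 n278 utop 0.0199 v[-0.0133 0.0122]
x0.571 n166 utop 0.0169 v[-0.0127 0.0095]
x0.577 n236 utop 0.0135 v[-0.0127 0.0104]
x0.583 n237 utop 0.0135 v[-0.0128 0.0097]
x0.589 n222 utop 0.0133 v[-0.0129 0.0097]
x0.595 n57 utop 0.0124 v[-0.0130 0.0060]
45 -0.002 0.002 0.097 0.001 -0.001 -0.001; 45 -0.003 0.005 0.194 0.002 -0.003 -0.003; 45 -0.003 0.005 0.215 0.002 -0.003 -0.003; 45 -0.003 0.005 0.236 0.002 -0.003 -0.003; 45 -0.003 0.005 0.258 0.002 -0.003 -0.003
```

View pics/w5.png

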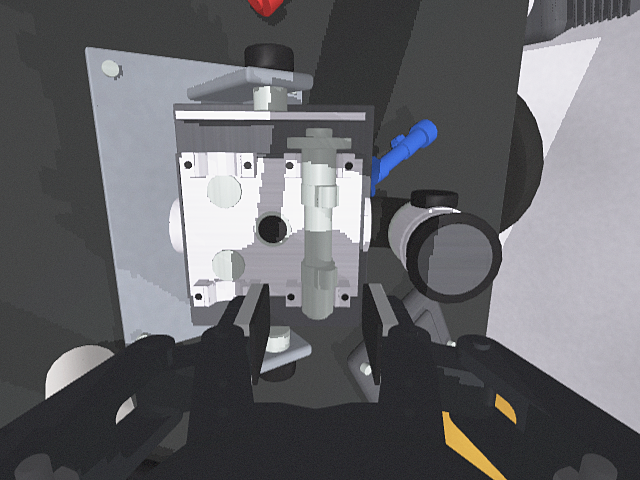

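>>> jog_arm(motion="45 0 0.002 0.09 0.001 -0.001 -0.001; 45 0.001 0.004 0.19 0.002 -0.003 -0.003; 45 0.001 0.004 0.215 0.002 -0.003 -0.003; 45 0.001 0.004 0.235 0.002 -0.003 -0.003; 45 0.001 0.004 0.256 0.002 -0.003 -0.003")

```text
time: 16.0
tool_pos: [0.5373, 0.2537, 0.1481]
tool_rot: [0.003, 0.0, 0.955, 0.298]
contact_force: [1.7, -26.3, 2.9]
gripper_width: 0.449
grasp_force: 0.0
```

>>> jog_arm(motion="0 0 0 0 0 0 0; 0 0 0 0 0 0 0; 0 0 0 0 0 0 0; 0 0 0 0 0 0 0; 0 0 0 0 0 0 0")

```text
time: 16.62
tool_pos: [0.536, 0.2556, 0.1483]
tool_rot: [0.002, -0.0, 0.954, 0.3]
contact_force: [0.4, -6.3, 1.5]
gripper_width: 0.207
grasp_force: 58.6
```

>>> jog_arm(motion="0 0 0 -0.01 0 0 0; 0 0 0 -0.02 0 0 0; 0 0 0 -0.06 0 0 0; 0 0 0 -0.12 0 0 0; 0 0 0 -0.18 0 0 0")

```text
time: 17.25
tool_pos: [0.5347, 0.2041, 0.2225]
tool_rot: [0.0, -0.0, 0.954, 0.301]
contact_force: [0.2, 0.4, -4.8]
gripper_width: 0.209
grasp_force: 58.9
```

Run:
```python
from h import *
s=state(); print(s["time"],s["tool_pos"],s["gripper_width"],s["grasp_force"],s["contact_force"])
r=rot(s["tool_rot"]); m=Slerp([0,1],R.concatenate([r,yawR(PSI)]))
# rear bay X=.0142
print(fromcase(.0138,.0045,.16))
go([((.525,.0,.25),m(.5),0,7),(fromcase(.0138,.0045,.16),yawR(PSI),0,8)])
```

```text
17.25 [0.53468154 0.20411698 0.22246631] 0.20888584895579246 58.88414025306702 [ 0.15814788  0.42171279 -4.83274317]
[ 0.49899796 -0.28070641  0.16      ]
0 0.003 -0.043 -0.04 0.019 -0.028 0.089; 0 0.006 -0.086 -0.08 0.039 -0.056 0.178; 0 0.008 -0.13 -0.12 0.058 -0.084 0.267; 0 0.011 -0.173 -0.16 0.077 -0.112 0.356; 0 0.014 -0.216 -0.2 0.097 -0.14 0.444
0 -0.033 -0.038 -0.03 0.019 -0.028 0.089; 0 -0.066 -0.076 -0.06 0.039 -0.056 0.178; 0 -0.109 -0.136 -0.068 0.056 -0.08 0.256; 0 -0.151 -0.197 -0.076 0.072 -0.105 0.334; 0 -0.193 -0.257 -0.084 0.089 -0.129 0.412
0 -0.069 -0.025 0.009 0.017 -0.025 0.077; 0 -0.138 -0.049 0.018 0.034 -0.05 0.155; 0 -0.208 -0.073 0.027 0.051 -0.074 0.233; 0 -0.277 -0.098 0.036 0.068 -0.099 0.311; 0 -0.346 -0.122 0.045 0.085 -0.123 0.388
```

>>> jog_arm(motion="0 0.003 -0.043 -0.04 0.019 -0.028 0.089; 0 0.006 -0.086 -0.08 0.039 -0.056 0.178; 0 0.008 -0.13 -0.12 0.058 -0.084 0.267; 0 0.011 -0.173 -0.16 0.077 -0.112 0.356; 0 0.014 -0.216 -0.2 0.097 -0.14 0.444")

```text
time: 17.88
tool_pos: [0.5274, 0.0578, 0.242]
tool_rot: [0.0, 0.344, 0.914, 0.214]
contact_force: [-0.7, -0.6, -5.4]
gripper_width: 0.21
grasp_force: 58.9
```

>>> jog_arm(motion="0 -0.033 -0.038 -0.03 0.019 -0.028 0.089; 0 -0.066 -0.076 -0.06 0.039 -0.056 0.178; 0 -0.109 -0.136 -0.068 0.056 -0.08 0.256; 0 -0.151 -0.197 -0.076 0.072 -0.105 0.334; 0 -0.193 -0.257 -0.084 0.089 -0.129 0.412")

```text
time: 18.5
tool_pos: [0.5149, -0.1056, 0.2153]
tool_rot: [-0.0, 0.623, 0.775, 0.11]
contact_force: [0.6, -0.2, -5.4]
gripper_width: 0.206
grasp_force: 58.9
```

>>> jog_arm(motion="0 -0.069 -0.025 0.009 0.017 -0.025 0.077; 0 -0.138 -0.049 0.018 0.034 -0.05 0.155; 0 -0.208 -0.073 0.027 0.051 -0.074 0.233; 0 -0.277 -0.098 0.036 0.068 -0.099 0.311; 0 -0.346 -0.122 0.045 0.085 -0.123 0.388")

```text
time: 19.12
tool_pos: [0.4989, -0.2808, 0.1591]
tool_rot: [-0.0, 0.825, 0.566, -0.0]
contact_force: [0.0, -0.6, -4.5]
gripper_width: 0.21
grasp_force: 58.9
```

>>> jog_arm(motion="0 0 0 0 0 0 0; 0 0 0 0 0 0 0; 0 0 0 0 0 0 0; 0 0 0 0 0 0 0; 0 0 0 0 0 0 0")

```text
time: 19.75
tool_pos: [0.4993, -0.2793, 0.1587]
tool_rot: [-0.0, 0.823, 0.568, -0.0]
contact_force: [0.2, 0.3, -5.1]
gripper_width: 0.206
grasp_force: 59.2
```

```bash
cat > meas.py <<'E'
from h import *
np.set_printoptions(precision=4,suppress=True)
import sys
f=grab_frame("wrist"); np.savez("/tmp/last.npz",**f); save(f,sys.argv[1])
s=state(); tx,ty,tz=[float(a[0]) for a in incase(s["tool_pos"][None])]; print(s["time"],"tool",tx,ty,tz,rot(s["tool_rot"]).as_matrix()[:,1],s["contact_force"])
P=cloud(f).reshape(-1,3); P=P[np.isfinite(P[:,0])]; X,Y,Z=incase(P)
pc=lambda m,v:(m.sum(),np.percentile(v[m],[1,50,99])) if m.sum()>5 else m.sum()
print("left",pc((abs(Z-.055)<.003)&(Y>.085)&(Y<.105)&(abs(X)<.08),Y))
print("rest R",pc((abs(Z-.0375)<.002)&(X>-.015)&(X<.05)&(Y>.066)&(Y<.0925),Y),"rest F",pc((abs(Z-.0375)<.002)&(X<-.03)&(X>-.08)&(Y>.066)&(Y<.0925),Y))
print("cradleR",pc((abs(Z-.0505)<.002)&(X>-.015)&(X<.055)&(Y>.03)&(Y<.08),Y))
m=(Z>tz-.006)&(Z<tz+.04)&(abs(X-tx)>.0145)&(abs(X-tx)<.024)&(Y>.05)&(Y<.09); print("flange Y",pc(m,Y),"X",pc(m,X))
for y0 in(.02,.03,.045,.055,.068,.077):
    m=(Z>tz-.003)&(Z<tz+.05)&(abs(X-tx)<.03)&(Y>y0)&(Y<y0+.006)
    if m.sum()>5: print(" shaft",y0,X[m].min(),X[m].max(),Z[m].max())
E
python3 meas.py w6.png
```

```text
19.8 tool 0.013544768950321813 0.005811183563234398 0.15854903793868988 [ 0.9349 -0.355  -0.0007] [-0.1089  1.3274 -5.7204]
left (np.int64(1775), array([0.0924, 0.0942, 0.0961]))
rest R (np.int64(1610), array([0.0751, 0.0869, 0.0921])) rest F (np.int64(1835), array([0.0744, 0.0842, 0.0924]))
cradleR (np.int64(165), array([0.0457, 0.0524, 0.059 ]))
flange Y (np.int64(741), array([0.0666, 0.0702, 0.0736])) X (np.int64(741), array([-0.0075,  0.0284,  0.0353]))
 shaft 0.02 -0.004877746794370786 0.03231048297872975 0.20693656032780675
 shaft 0.03 0.0014768110662635885 0.027619493435733826 0.18793219183357995
 shaft 0.045 0.0021354867714725675 0.02567404805276783 0.18206293534928208
 shaft 0.055 0.0018289593954351833 0.025678609501919407 0.1819142270315984
 shaft 0.068 -0.007700603577021624 0.03544840375465285 0.19142021891586203
 shaft 0.077 0.00502617503448707 0.022648717875965802 0.17812867376736613
```

View pics/w6.png

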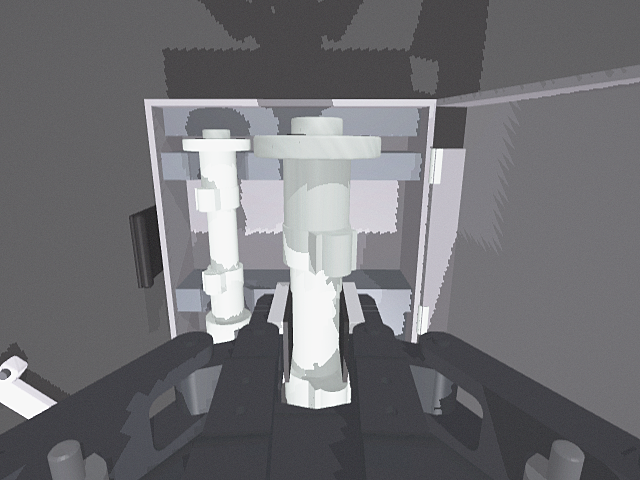

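Run:
```python
from h import *
r=yawR(PSI); T=lambda z:fromcase(.0137,.0047,z)
go([(T(.158),r,0,2),(T(.09),r,0,3),(T(.065),r,0,3),(T(.047),r,0,2),(T(.0375),r,0,4)])
```

```text
0 -0.001 0 0.001 0 0 0; 0 -0.002 0 0.001 0 0 0.001; 0 -0.002 0 0.046 0 0 0.001; 0 -0.002 0 0.092 0 0 0.001; 0 -0.002 0 0.137 0 0 0.001
0 0 0 0.017 0 0 0; 0 0 0 0.033 0 0 0; 0 0 0 0.05 0 0 0; 0 0 0 0.068 0 0 0; 0 0 0 0.086 0 0 0
0 0 0 0.005 0 0 0; 0 0 0 0.01 0 0 0; 0 0 0 0.014 0 0 0; 0 0 0 0.019 0 0 0; 0 0 0 0.019 0 0 0
```

>>> jog_arm(motion="0 -0.001 0 0.001 0 0 0; 0 -0.002 0 0.001 0 0 0; 0 -0.002 0 0.046 0 0 0; 0 -0.002 0 0.092 0 0 0; 0 -0.002 0 0.137 0 0 0")

```text
time: 20.42
tool_pos: [0.4988, -0.2807, 0.0892]
tool_rot: [-0.0, 0.823, 0.568, -0.0]
contact_force: [0.4, -0.2, -5.2]
gripper_width: 0.209
grasp_force: 59.4
```

>>> jog_arm(motion="0 0 0 0.017 0 0 0; 0 0 0 0.033 0 0 0; 0 0 0 0.05 0 0 0; 0 0 0 0.068 0 0 0; 0 0 0 0.086 0 0 0")

```text
time: 21.05
tool_pos: [0.4988, -0.2807, 0.0466]
tool_rot: [-0.0, 0.823, 0.568, -0.0]
contact_force: [0.4, 0.3, -5.7]
gripper_width: 0.209
grasp_force: 59.2
```

>>> jog_arm(motion="0 0 0 0.005 0 0 0; 0 0 0 0.01 0 0 0; 0 0 0 0.014 0 0 0; 0 0 0 0.019 0 0 0; 0 0 0 0.019 0 0 0")

```text
time: 21.68
tool_pos: [0.4989, -0.2808, 0.0384]
tool_rot: [-0.0, 0.823, 0.568, -0.0]
contact_force: [-2.3, 1.5, 2.7]
gripper_width: 0.21
grasp_force: 60.2
```

```bash
python3 meas.py w7.png
```

```text
21.725 tool 0.01382142396665203 0.004388152791131518 0.03841989670862203 [ 0.9348 -0.3552 -0.0005] [-2.6864  2.5089  3.2651]
left (np.int64(7875), array([0.092 , 0.094 , 0.0961]))
rest R (np.int64(8651), array([0.0744, 0.0842, 0.0923])) rest F (np.int64(6441), array([0.0743, 0.0845, 0.0923]))
cradleR (np.int64(1799), array([0.0358, 0.0549, 0.0769]))
flange Y (np.int64(5224), array([0.0503, 0.0696, 0.0897])) X (np.int64(5224), array([-0.01  ,  0.0284,  0.0376]))
 shaft 0.02 0.004180204308390479 0.023372232366216755 0.05975921244477553
 shaft 0.03 0.0012079359114310266 0.027787606757658 0.06855353608783413
 shaft 0.045 -0.016147643272356627 0.043818404453855646 0.061717773025543446
 shaft 0.055 -0.016177191462687417 0.0438167506460409 0.06167411472087045
 shaft 0.068 -0.007350725089309854 0.035552738729662484 0.07132001492262377
 shaft 0.077 -0.016131754787063416 0.04381209231193377 0.05785977676807191
```

>>> jog_arm(motion="24 0 0 0.002 0 0 0; 30 0 0 0.002 0 0 0; 40 0 0 0 0 0 0; 40 0 0 0 0 0 0; 40 0 0 0 0 0 0")

```text
time: 22.35
tool_pos: [0.4988, -0.2807, 0.0374]
tool_rot: [-0.0, 0.823, 0.568, -0.0]
contact_force: [-0.7, -0.3, 0.3]
gripper_width: 0.4
grasp_force: 0.0
```

>>> jog_arm(motion="40 0 0 -0.06 0 0 0; 40 0 0 -0.15 0 0 0; 40 0 0 -0.24 0 0 0; 40 0 -0.06 -0.3 0 0 0; 40 0 -0.12 -0.36 0 0 0")

```text
time: 22.98
tool_pos: [0.4423, -0.2591, 0.2187]
tool_rot: [-0.0, 0.823, 0.568, -0.0]
contact_force: [0.5, 0.5, -0.2]
gripper_width: 0.4
grasp_force: 0.0
```

Run:
```python
from h import *
np.set_printoptions(precision=4,suppress=True)
s=state(); print(s["time"],s["tool_pos"],s["joint_pos"])
f=grab_frame("wrist"); save(f,"w8.png")
P=cloud(f).reshape(-1,3); P=P[np.isfinite(P[:,0])]; X,Y,Z=incase(P)
for lo in np.arange(-.1,.095,.008):
    o="Y%.3f"%lo
    for c in (-.052,.0138):
        q=(abs(X-c)<.012)&(Y>lo)&(Y<lo+.008)&(Z<.1)
        if q.sum()>5: o+=" | ztop %.4f X %.4f"%(np.percentile(Z[q],97),np.median(X[q][Z[q]>np.percentile(Z[q],80)]))
    print(o)
for c in("wrist","top","scene"):
  if c!="wrist": f=grab_frame(c); np.savez("/tmp/%s8.npz"%c,**f)
  for t in("lid_edge","lid_hinge"): print(c,t,[np.r_[[float(v[0]) for v in incase(np.array(d["at"])[None])]].round(4).tolist()+[round(d["p"],2)] for d in place_of(c,t)][:2])
```

```text
22.975 [ 0.4423 -0.2591  0.2187] [-0.675  -0.2125  1.8841 -0.0004  1.4701 -0.3119]
Y-0.100 | ztop 0.0558 X -0.0508
Y-0.092 | ztop 0.0551 X -0.0517
Y-0.084
Y-0.076 | ztop 0.0652 X -0.0519 | ztop 0.0379 X 0.0202
Y-0.068 | ztop 0.0656 X -0.0523 | ztop 0.0383 X 0.0220
Y-0.060 | ztop 0.0651 X -0.0528 | ztop 0.0612 X 0.0144
Y-0.052 | ztop 0.0606 X -0.0528 | ztop 0.0613 X 0.0130
Y-0.044 | ztop 0.0605 X -0.0523 | ztop 0.0612 X 0.0132
Y-0.036 | ztop 0.0671 X -0.0577 | ztop 0.0672 X 0.0172
Y-0.028 | ztop 0.0674 X -0.0576 | ztop 0.0676 X 0.0185
Y-0.020 | ztop 0.0667 X -0.0568 | ztop 0.0671 X 0.0174
Y-0.012 | ztop 0.0585 X -0.0527 | ztop 0.0589 X 0.0133
Y-0.004 | ztop 0.0588 X -0.0526 | ztop 0.0592 X 0.0130
Y0.004 | ztop 0.0588 X -0.0526 | ztop 0.0591 X 0.0132
Y0.012 | ztop 0.0586 X -0.0526 | ztop 0.0587 X 0.0137
Y0.020 | ztop 0.0665 X -0.0534 | ztop 0.0656 X 0.0140
Y0.028 | ztop 0.0673 X -0.0579 | ztop 0.0672 X 0.0193
Y0.036 | ztop 0.0672 X -0.0575 | ztop 0.0671 X 0.0189
Y0.044 | ztop 0.0607 X -0.0528 | ztop 0.0608 X 0.0134
Y0.052 | ztop 0.0607 X -0.0516 | ztop 0.0607 X 0.0130
Y0.060 | ztop 0.0698 X -0.0530 | ztop 0.0700 X 0.0134
Y0.068 | ztop 0.0703 X -0.0529 | ztop 0.0701 X 0.0125
Y0.076 | ztop 0.0571 X -0.0524 | ztop 0.0566 X 0.0124
Y0.084 | ztop 0.0385 X -0.0539 | ztop 0.0382 X 0.0146
Y0.092 | ztop 0.0564 X -0.0504 | ztop 0.0564 X 0.0147
wrist lid_edge []
wrist lid_hinge [[0.0879, -0.0041, 0.0544, 0.9]]
top lid_edge [[0.1563, 0.0045, 0.2125, 0.74]]
top lid_hinge [[0.0912, 0.0009, 0.0539, 0.89], [0.0146, 0.0056, 0.0502, 0.62]]
scene lid_edge [[0.1525, 0.0028, 0.2087, 0.78]]
scene lid_hinge [[0.0881, -0.0023, 0.0562, 0.69]]
```

Run:
```python
from h import *
r=yawR(PSI); F=lambda x,z:fromcase(x,0,z)
go([(F(.0,.31),r,0,2),(F(.11,.325),r,0,2),(F(.215,.31),r,0,2),(F(.215,.20),r,0,3),(F(.185,.198),r,0,1)])
```

```text
0 -0.005 0.046 -0.094 -0.001 0 0; 0 -0.009 0.092 -0.189 -0.002 -0.001 0; 0 -0.009 0.202 -0.204 -0.002 -0.001 0; 0 -0.009 0.312 -0.219 -0.002 -0.001 0; 0 -0.009 0.417 -0.205 -0.002 -0.001 0
0 -0.001 0.105 0.015 0 0 0; 0 0 0.105 0.088 0 0 0; 0 0 0.106 0.162 0 0 0; 0 0 0.106 0.235 0 0 0; 0 0 0.046 0.239 0 0 0
```

>>> jog_arm(motion="0 -0.005 0.046 -0.094 0 0 0; 0 -0.009 0.092 -0.189 0 0 0; 0 -0.009 0.202 -0.204 0 0 0; 0 -0.009 0.312 -0.219 0 0 0; 0 -0.009 0.417 -0.205 0 0 0")

```text
time: 24.05
tool_pos: [0.6386, -0.3386, 0.3202]
tool_rot: [0.0, 0.823, 0.568, 0.0]
contact_force: [0.2, -0.6, -0.1]
gripper_width: -0.003
grasp_force: 0.0
```

>>> jog_arm(motion="0 0 0.105 0.015 0 0 0; 0 0 0.105 0.088 0 0 0; 0 0 0.106 0.162 0 0 0; 0 0 0.106 0.235 0 0 0; 0 0 0.046 0.239 0 0 0")

```text
time: 24.68
tool_pos: [0.6559, -0.3445, 0.1917]
tool_rot: [-0.006, 0.823, 0.568, -0.002]
contact_force: [-0.2, -0.5, 0.5]
gripper_width: 0.004
grasp_force: 0.0
```

Run:
```python
from h import *
np.set_printoptions(precision=4,suppress=True)
s=state(); print(s["time"],incase(s["tool_pos"][None]),s["contact_force"],s["gripper_width"],s["joint_pos"])
f=grab_frame("scene"); save(f,"s9.png",(20,150,240,310),3)
r=yawR(PSI)
def F(th,sc):
    c,n=np.cos(th),np.sin(th)
    if th>1.5: return fromcase(.0885-.183*c+.026*n+.0125,0,.2)
    return fromcase(.0885-sc*c+.026*n+.0135,0,.055+sc*n+.026*c-.001)
th=np.deg2rad([100,94,85,76,67,58,49,40,32,25,19,14,10,7,5]); sc=np.interp(th[::-1],[0,1.0,1.48],[.168,.165,.147])[::-1]
w=[(F(a,b),r,0,1) for a,b in zip(th,sc)]
for q in w: print(*[float(v[0]).__round__(3) for v in incase(q[0][None])],end=" / ")
print(); go(w)
```

```text
24.675 (array([0.1831]), array([0.0008]), array([0.1917])) [-0.1569 -0.5238  0.4656] 0.0038062453770584333 [-0.5838  0.3501  1.3396 -0.0002  1.4639 -0.2209]
0.158 0.0 0.2 / 0.14 -0.0 0.2 / 0.115 0.0 0.203 / 0.09 0.0 0.209 / 0.064 -0.0 0.21 / 0.037 0.0 0.207 / 0.013 -0.0 0.196 / -0.008 -0.0 0.181 / -0.025 -0.0 0.164 / -0.038 0.0 0.148 / -0.047 -0.0 0.133 / -0.054 -0.0 0.12 / -0.058 0.0 0.109 / -0.061 0.0 0.1 / -0.063 0.0 0.095 / 
0 -0.001 -0.044 -0.013 -0.009 -0.001 0; 0 -0.001 -0.081 -0.012 -0.009 -0.001 0; 0 -0.001 -0.131 -0.017 -0.009 -0.001 0; 0 -0.001 -0.18 -0.028 -0.009 -0.001 0; 0 -0.001 -0.233 -0.031 -0.009 -0.001 0
0 0 -0.054 0.006 0 0 0; 0 0 -0.102 0.029 0 0 0; 0 0 -0.145 0.06 0 0 0; 0 0 -0.178 0.092 0 0 0; 0 0 -0.204 0.125 0 0 0
0 0 -0.019 0.03 0 0 0; 0 0 -0.032 0.056 0 0 0; 0 0 -0.041 0.078 0 0 0; 0 0 -0.046 0.095 0 0 0; 0 0 -0.05 0.107 0 0 0
```

View pics/s9.png

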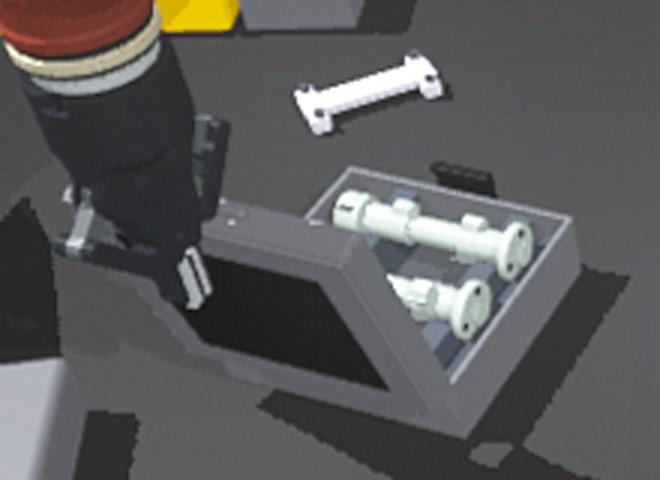

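>>> jog_arm(motion="0 -0.001 -0.044 -0.04 -0.009 0 0; 0 -0.001 -0.081 -0.04 -0.009 0 0; 0 -0.001 -0.131 -0.043 -0.009 0 0; 0 -0.001 -0.18 -0.047 -0.009 0 0; 0 -0.001 -0.233 -0.045 -0.009 0 0")

```text
time: 25.35
tool_pos: [0.5485, -0.3048, 0.2223]
tool_rot: [0.005, 0.823, 0.568, 0.004]
contact_force: [0.6, -0.6, 0.1]
gripper_width: 0.001
grasp_force: 0.6
```

Run:
```python
from h import *
np.set_printoptions(precision=4,suppress=True)
s=state(); print(s["time"],incase(s["tool_pos"][None]),s["contact_force"])
r=yawR(PSI)
def F(th,sc):
    c,n=np.cos(th),np.sin(th)
    return fromcase(.0885-sc*c+.026*n+.0135,0,.055+sc*n+.026*c-.001)
th=np.deg2rad([58,49,40,32,25,19,14,10,7,5]); sc=np.interp(th[::-1],[0,1.0,1.48],[.172,.17,.16])[::-1]
go([(F(a,b),r,0,1) for a,b in zip(th,sc)])
for d in place_of("top","lid_edge")[:1]: pass
```

```text
25.35 (array([0.0687]), array([-0.0004]), array([0.2223])) [ 0.6426 -0.5837  0.102 ]
0 0.001 -0.069 0.02 0.009 0 0; 0 0.001 -0.118 0.044 0.009 0 0; 0 0.001 -0.162 0.075 0.009 0 0; 0 0.001 -0.197 0.109 0.009 0 0; 0 0.001 -0.223 0.142 0.009 0 0
0 0 -0.019 0.031 0 0 0; 0 0 -0.032 0.058 0 0 0; 0 0 -0.041 0.081 0 0 0; 0 0 -0.047 0.098 0 0 0; 0 0 -0.05 0.11 0 0 0
```

>>> jog_arm(motion="0 0.001 -0.069 0.02 0.009 0 0; 0 0.001 -0.118 0.044 0.009 0 0; 0 0.001 -0.162 0.075 0.009 0 0; 0 0.001 -0.197 0.109 0.009 0 0; 0 0.001 -0.223 0.142 0.009 0 0")

```text
time: 26.02
tool_pos: [0.4452, -0.2651, 0.1498]
tool_rot: [-0.0, 0.823, 0.568, -0.0]
contact_force: [-0.3, 0.7, -0.0]
gripper_width: -0.006
grasp_force: 0.3
```

Run:
```python
from h import *
np.set_printoptions(precision=4,suppress=True)
s=state(); print(s["time"],incase(s["tool_pos"][None]),s["contact_force"],rot(s["tool_rot"]).as_matrix()[:,2])
f=grab_frame("scene"); save(f,"s10.png",(20,150,240,310),2)
P=cloud(f).reshape(-1,3); P=P[np.isfinite(P[:,0])]; X,Y,Z=incase(P)
m=(abs(Y)>.03)&(abs(Y)<.08)&(X>-.08)&(X<.1)&(Z>.08)&(Z<.25)
k=np.polyfit(X[m],Z[m],1); print(m.sum(),k,np.arctan(-k[0]), X[m].min(),Z[m].max())
```

```text
26.025 (array([-0.042]), array([-0.0001]), array([0.1498])) [-0.3497  0.655  -0.0302] [-0.001   0.0004 -1.    ]
3477 [-0.4804  0.1267] 0.4478798097267526 -0.06711432196697881 0.16008315006202112
```

View pics/s10.png

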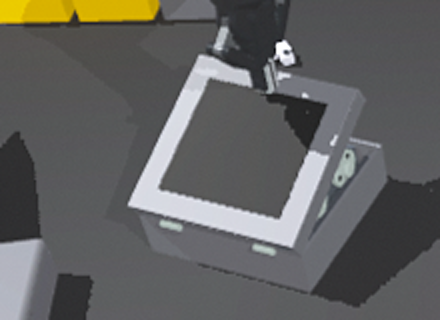

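>>> jog_arm(motion="0 0 -0.019 0.031 0 0 0; 0 0 -0.032 0.058 0 0 0; 0 0 -0.041 0.081 0 0 0; 0 0 -0.047 0.098 0 0 0; 0 0 -0.052 0.108 0 0 0")

```text
time: 26.7
tool_pos: [0.4207, -0.2557, 0.0958]
tool_rot: [-0.001, 0.823, 0.568, -0.0]
contact_force: [0.1, 0.2, 0.9]
gripper_width: -0.003
grasp_force: 0.2
```

>>> jog_arm(motion="0 0 -0.008 0.004 0 0 0; 0 0 -0.014 0.01 0 0 0; 0 0 -0.014 0.016 0 0 0; 0 0 -0.014 0.022 0 0 0; 0 0 -0.014 0.028 0 0 0")

```text
time: 27.32
tool_pos: [0.4137, -0.2533, 0.0858]
tool_rot: [-0.002, 0.823, 0.568, -0.002]
contact_force: [-12.5, 7.0, 18.9]
gripper_width: -0.0
grasp_force: 9.3
```

Run:
```python
from h import *
np.set_printoptions(precision=4,suppress=True)
s=state(); print(s["time"],incase(s["tool_pos"][None]),s["contact_force"])
```

```text
27.325 (array([-0.0757]), array([-0.0002]), array([0.0858])) [-12.5355   7.0446  18.8518]
```

>>> jog_arm(motion="0 0 0 0.004 0 0 0; 0 0 0 0.008 0 0 0; 0 0 0 0.012 0 0 0; 0 0 0 0.014 0 0 0; 0 0 0 0.014 0 0 0")

```text
time: 27.95
tool_pos: [0.4147, -0.2538, 0.0805]
tool_rot: [-0.001, 0.823, 0.568, -0.001]
contact_force: [-12.9, 9.3, 29.5]
gripper_width: 0.0
grasp_force: 14.9
```

Run:
```python
from h import *
np.set_printoptions(precision=4,suppress=True)
s=state(); print(s["time"],incase(s["tool_pos"][None]),s["contact_force"])
f=grab_frame("scene"); np.savez("/tmp/s11.npz",**f)
P=cloud(f).reshape(-1,3); P=P[np.isfinite(P[:,0])]; X,Y,Z=incase(P)
m=(abs(Y)>.03)&(abs(Y)<.08)&(X>-.085)&(X<.08)&(Z>.07)&(Z<.11)
k=np.polyfit(X[m],Z[m],1); print(m.sum(),k,np.arctan(-k[0]))
```

```text
27.95 (array([-0.0745]), array([-0.0004]), array([0.0805])) [-12.9219   9.3376  29.4941]
2370 [0.0008 0.0813] -0.0007831200830498394
```

Snapped flat (angle ≈ 0). I back off and check that it holds.

>>> jog_arm(motion="0 0 0 -0.02 0 0 0; 0 0 0 -0.06 0 0 0; 0 0 0 -0.15 0 0 0; 0 0 0 -0.26 0 0 0; 0 0 0 -0.36 0 0 0")

```text
time: 28.62
tool_pos: [0.4145, -0.2533, 0.257]
tool_rot: [-0.0, 0.823, 0.568, -0.0]
contact_force: [1.8, -0.5, -0.4]
gripper_width: 0.002
grasp_force: 0.0
```

>>> jog_arm(motion="0 0 -0.1 0 0 0 0; 0 0 -0.2 0 0 0 0; 0 0 -0.2 0 0 0 0; 0 0 -0.2 0 0 0 0; 0 0 -0.2 0 0 0 0")

```text
time: 29.25
tool_pos: [0.3217, -0.2181, 0.2554]
tool_rot: [-0.001, 0.823, 0.568, -0.0]
contact_force: [-0.6, 0.4, -0.3]
gripper_width: 0.003
grasp_force: 0.0
```

Run:
```python
from h import *
np.set_printoptions(precision=4,suppress=True)
s=state(); print(s["time"],s["tool_pos"],s["contact_force"])
f=grab_frame("scene"); save(f,"s12.png")
P=cloud(f).reshape(-1,3); P=P[np.isfinite(P[:,0])]; X,Y,Z=incase(P)
m=(abs(Y)<.08)&(X>-.085)&(X<.08)&(Z>.07)&(Z<.11)
k=np.polyfit(X[m],Z[m],1); print(m.sum(),k,np.arctan(-k[0]))
for t in("bottle","cap_bridge","wrench"): print(t,[np.round(d["at"],3).tolist() for d in place_of("scene",t)][:1])
```

```text
29.25 [ 0.3217 -0.2181  0.2554] [-0.5903  0.4011 -0.2504]
3786 [-0.0003  0.0814] 0.00031654339926307553
bottle [[0.677, 0.094, -0.002]]
cap_bridge [[0.454, -0.003, 0.002]]
wrench [[0.6, -0.027, 0.002]]
```

View pics/s12.png

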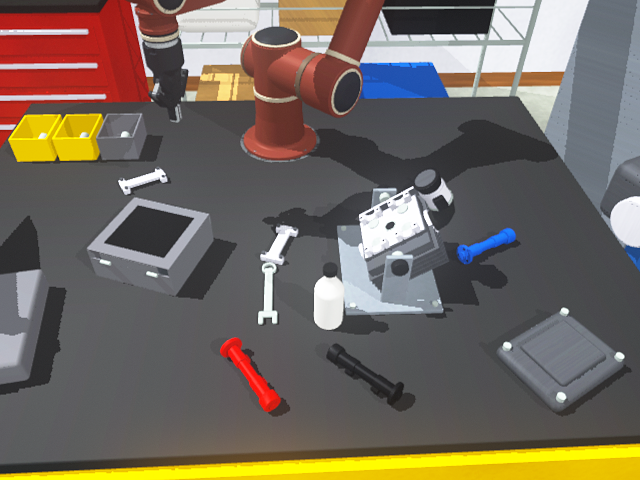

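The case (px 150,240) is shut flat, the head is empty, and the bystanders haven't moved.

```bash
python3 -c "
from plant import job_done; print(job_done())"
```

```text
the job is handed in; nothing more can be done
None
```

Both camshafts lie fully home in the case, with their flanges in the left-hand slots, and the lid is clipped shut; the job was handed in at about 29 s. The gripper touched something with about 26 N, under the 40 N limit, while reaching for the intake camshaft.

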